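# Lay out the parts of a power-supply kit in their shadow-foam inserts

### The arm

A 6-joint arm with a two-finger parallel gripper is mounted at the origin on the work surface. World frame = base frame: x ahead of the robot, y to its left, z up, the work surface at z = 0. Lengths are in m, angles in degrees, forces in N, time in s.
With the tool pointing down it reaches from about 0.35 to 0.875 m from the base axis. Payload 4.2 kg.
Tool frame: the origin (TCP) lies between the finger pads; the fingertips stand 14 mm ahead of it and the grasp point (between the pads) lies 5 mm behind it; x points along the fingers, y is the direction in which the jaws open and shut, and the axes are right-handed (so a half turn about x gives the same grasp; the last joint's range is limited). The gripper opens to 87 mm and grips with 3 to 60 N. Pads are 19 mm wide; open, the fingers measure 117 mm over their backs; the gripper's body (75 mm by 190 mm) begins 51 mm behind the grasp point.
Start: joints at [-62.074, 22.042, 0.453, 0, -68.411, -14.817], TCP at [0.142, -0.609, 0.237] pointing down, gripper open.
Joint ranges: [-179.83, 179.83], [-69.29, 118.12], [-61.27, 80.66], [-181.25, 117.63], [-171.15, -9.14], [-177.46, 177.46]. Speed limits (degrees/s): [159.86, 159.86, 180, 180, 180, 180].

### API

Orientations are given as a 3x3 rotation matrix whose columns are the frame's x, y, z axes.
In Python, from station import r, imaging, job gives the robot as it stands. The module is installed in compiled form; this text tells all that it offers.
- The arm moves only by the tool apply_moves, never from a script. Its arguments are lists of equal length, an entry for each row: "xyz": the shift along the tool's x, y, z in m, a list of three; "twist": the turn about the tool's x in degrees; "claw": the opening, from 0 (shut) to 1 (fully open). A call has 1 to 12 rows; each row shifts and turns the pose as measured when the row begins, along the tool's axes as they then stand; what a row does not reach is not made up. A row lasts 1/10 s, in which the tool goes at most 50 mm and 8.59 degrees, less where a joint would pass 70% of its speed; a pose out of reach is approached as far as the arm can. A call is refused whole if a number of a shift passes 0.05 or a number of a turn 8.59, either way. A call with a gripper value outside its range is refused whole. The fingers move at their own pace and stop on an object; the grip force is fixed at half the most. Time passes only in rows, so rows that do not move let the fingers close. It gives the time, the measured TCP pose, the force and the opening at its end, in the units of the state.
- r.sense(): the state, without advancing time (a new reading comes with each control period).
- imaging.capture(name): name is "side" or "top" or "wrist"; returns a dict with "pixels" (384x512x3 uint8, red, green, blue), "mtx" (3x3 intrinsics, pixels), "view" (4x4, takes a point from world to camera coordinates). Camera axes: x right, y down, z forward; pixel columns grow to the right and rows downward; lengths in m; the calibration is good to about 2 mm. The wrist camera is an equidistant fisheye: a pixel r from the principal point sees the ray r / f radians off the axis. A picture is of the moment at which its call begins. There is no depth.
- job.finish_job(): hands the job in, once; it reports no verdict.
Trained networks look in a picture, given as the dict that the camera call returned (one of the last four; its "shot" number tells which), for a name from the list of things; names that differ only in an ending like _2 or _b are one class to them, and where a whole thing is asked for, a point or a joint stands for the part that bears it (a point fixed in the world has none). Each returns a list of dicts, best first, with "p" (0 to 1); they miss things now and then, are a little off and sometimes report something else, mostly with a low value. They report only what shows in the picture. A call takes as long as a camera call. They do not tell look-alikes from the thing itself.
- imaging.regions_of(query, picture): "mask" (384x512 bool, what is visible of it) and "centre" ([column, row] in pixels, amid what is visible of it).
The state is a dict: "time_s": time; "joints": joint angles; "joint_velocities": joint speeds; "effort": joint torques, N m; "tcp_pos": TCP position; "ee_rot": TCP orientation; "wrist_force": force on the tool from outside, world axes, zero at the start; "moment": the same for the moment, N m; "gripper_width": opening from 0.0 (shut) to 1.0 (fully open).
Only numpy, scipy, OpenCV 4.12 (cv2) and the standard library are available. Lean on these libraries where they do the work, as an engineer would, in place of code of your own. Each camera call takes 0.05 s, during which the arm holds its last target.

### The job

Make up the kit for the next power supply: put the transformer, the capacitor, the heat sink and the circuit board each into the foam insert whose cut-out has its shape, standing upright as it does now, lying the same way round as the cut-out and flat on the yellow floor, set down rather than dropped. One end of the board is under the parts case: draw it out level before you lift it, so that the case is neither shifted nor tipped, and leave the flux jar where it is.

Things in the scene. Friction and masses are not known exactly. Their poses are not given: they have to be found in the camera images.
- transformer_center (a point): Mains transformer, loose, 0.24 kg, upright: dark steel core 48 (x) x 18 (y) x 40 mm high; yellow winding with white end flanges, 30 (x) x 44 (y) mm, from 5 to 35 mm above its underside (take it across y); steel foot strip 72 (x) x 18 (y) x 2 mm at the bottom. Point: its centre, 20 mm above its underside; x along the foot strip, z up. Any yaw.
- capacitor_center (a point): Large capacitor, loose, 0.08 kg: upright blue can, 36 mm diameter, 55 mm high, with two small screw terminals on top (3.5 mm more). Point: its centre, 27.5 mm above its underside; z up.
- heatsink_center (a point): Black finned heat sink, loose, 0.12 kg: 50 x 50 mm, 32 mm high, base down, nine upright fins along x, the outer two flush with the sides; take it across x or y like a solid block. Point: its centre, 16 mm above its underside; z up. Any yaw.
- board_center (a point): Green circuit board, loose, 0.08 kg, flat: 100 (x) x 55 (y) x 2 mm. At its free (-x) end stands a light-green terminal block to grip, 12 (x) x 40 (y) mm, top 24 mm above the board's underside, its centre 43 mm to -x of this point. About 30 mm of the +x end is under the front of the parts case (gap 1 mm). Point: centre of the board's top face; x along its length, z up.
- pad_transformer: Foam kit insert, fixed: 95 (x) x 140 (y) x 13 mm, black, its 3 mm top layer cut out down to yellow (floor 10 mm above the bench). Origin: under its middle, at bench height, below the cut-out's centre; z up. Its cut-out is a plus (cross): one arm 88 mm along y and 34 mm wide, the other 60 mm along x and 46 mm wide. It takes the transformer, foot strip along the insert's y.
- pad_capacitor: Foam kit insert, fixed: 95 (x) x 140 (y) x 13 mm, black, its 3 mm top layer cut out down to yellow (floor 10 mm above the bench). Origin: under its middle, at bench height, below the cut-out's centre; z up. Its cut-out is a circle of 52 mm diameter. It takes the capacitor.
- pad_heatsink: Foam kit insert, fixed: 95 (x) x 140 (y) x 13 mm, black, its 3 mm top layer cut out down to yellow (floor 10 mm above the bench). Origin: under its middle, at bench height, below the cut-out's centre; z up. Its cut-out is a square of 66 mm. It takes the heat sink, sides parallel to the cut-out's, any quarter turn.
- pad_board: Foam kit insert, fixed: 95 (x) x 140 (y) x 13 mm, black, its 3 mm top layer cut out down to yellow (floor 10 mm above the bench). Origin: under its middle, at bench height, below the cut-out's centre; z up. Its cut-out is a large rectangle, 71 mm along x by 116 mm along y. It takes the circuit board, long side along the insert's y, terminal block at either end.
- case: Open parts case of beige plastic, loose, 1.6 kg, 180 (x) x 220 (y) mm, top rim 45 mm above the bench, twelve compartments filled with small parts; it stands on four feet 3 mm high. The board comes out from under its front (-x) side. Origin: centre of its underside at bench height; x points away from the board, z up. To be left standing where it is.
- flux_jar: Flux jar, loose, 0.12 kg: amber glass, 48 mm diameter, 51 mm high with its black lid, beyond the inserts. Origin: centre of its underside. To be left alone.
Not all that is in view belongs to the job. What is shaped like the pad_board but blue or purple is not meant.

How it is judged (in metres and radians):
At the end, for the whole second after the job is handed in: Each part lies in its own insert's cut-out: centre within 12 mm, on the floor within 2 mm, upright within 0.1 rad, in line with the cut-out within 0.3 rad (can: any), at rest. Case within 15 mm of its place and 0.07 rad of level; flux jar within 20 mm, standing (horizontal distance between transformer_center and pad_transformer below 0.012 m and z of transformer_center in the frame of pad_transformer below 0.032 m and angle between each of transformer_center, capacitor_center, heatsink_center, board_center's own z axis and vertical below 0.1 rad and angle between the x axis of transformer_center and the y axis of pad_transformer, either way round below 0.3 rad and linear speed of each of transformer, capacitor, heatsink, board below 0.01 m/s and angular speed of each of transformer, capacitor, heatsink, board below 0.1 rad/s and horizontal distance between capacitor_center and pad_capacitor below 0.012 m and z of capacitor_center in the frame of pad_capacitor below 0.0395 m and horizontal distance between heatsink_center and pad_heatsink below 0.012 m and z of heatsink_center in the frame of pad_heatsink below 0.028 m and (angle between the x axis of heatsink_center and the x axis of pad_heatsink, either way round below 0.3 rad or angle between the x axis of heatsink_center and the y axis of pad_heatsink, either way round below 0.3 rad) and horizontal distance between board_center and pad_board below 0.012 m and z of board_center in the frame of pad_board below 0.014 m and angle between the x axis of board_center and the y axis of pad_board, either way round below 0.3 rad and not (distance of case from where it was at the start of the episode above 0.015 m or angle between case's own z axis and vertical above 0.07 rad) and not (distance of flux_jar from where it was at the start of the episode above 0.02 m or angle between flux_jar's own z axis and vertical above 0.25 rad)); the robot touches nothing.
It fails at once if a part is let go in the air, more than 35 mm above where it should stand ((height (world z) of transformer_center above 0.065 m and contact force between transformer and anything else below 0.005 N) or (height (world z) of capacitor_center above 0.0725 m and contact force between capacitor and anything else below 0.005 N) or (height (world z) of heatsink_center above 0.061 m and contact force between heatsink and anything else below 0.005 N) or (height (world z) of board_center above 0.047 m and contact force between board and anything else below 0.005 N)).
It fails at once if the parts case is shifted more than 15 mm or tipped more than 4 degrees (distance of case from where it was at the start of the episode above 0.015 m or angle between case's own z axis and vertical above 0.07 rad).
It fails at once if the flux jar is shifted more than 20 mm or tipped (distance of flux_jar from where it was at the start of the episode above 0.02 m or angle between flux_jar's own z axis and vertical above 0.25 rad).
It also fails if it takes over 115 s, if anything falls off the work surface, if the arm or the gripper's body presses on something with over 40 N, if the wrist force passes 120 N, or if a joint passes its speed limit or range.

## Working session

There is one attempt and no reset: what is moved stays moved. The work goes in short steps, Python scripts to look and compute and a tool call to move; the robot and the scene stay as the last step left them, time stands still between calls to the robot, and variables do not carry over. Pictures are saved under pics/ and viewed, and the job is handed in when it is done.

Besides the shell and the picture viewer there is one more tool, called after "Emit:" as name([rows], argument=value, ...), one row to a line, values as JSON. apply_moves: Moves the arm, as the interface text tells. Its arguments: {"type":"object","properties":{"xyz":{"type":"array","items":{"type":"array","items":{"type":"number"}}},"twist":{"type":"array","items":{"type":"number"}},"claw":{"type":"array","items":{"type":"number"}}},"required":["xyz","twist","claw"]}

```bash
mkdir -p pics
python3 - <<'E'
from station import r, imaging, job
import cv2
s=r.sense(); print({k:s[k] for k in ('time_s','tcp_pos','ee_rot','wrist_force','gripper_width')})
for n in ('top','side','wrist'):
    d=imaging.capture(n); cv2.imwrite(f'pics/{n}0.png',d['pixels'][:,:,::-1]); print(n,d['mtx'],d['view'],d['shot'])
E
```

```text
{'time_s': 0.0, 'tcp_pos': array([ 0.14164194, -0.6081666 ,  0.23546058]), 'ee_rot': array([[-5.73435110e-04, -2.26606047e-01,  9.73986330e-01],
       [ 2.09405120e-03,  9.73984082e-01,  2.26606757e-01],
       [-9.99997643e-01,  2.16952152e-03, -8.39920047e-05]]), 'wrist_force': array([ 0.7382915 , -0.13247637,  0.65150626]), 'gripper_width': 1.0027232871052156}
top [[356.44940326   0.         255.56756042]
 [  0.         356.44940326 188.63280201]
 [  0.           0.           1.        ]] [[ 0.04005005 -0.99919606  0.0017937   0.06771406]
 [-0.97666468 -0.0395259  -0.21110139  0.56714117]
 [ 0.21100257  0.00670278 -0.97746252  1.21026895]
 [ 0.          0.          0.          1.        ]] 1
side [[453.51216153   0.         254.74213899]
 [  0.         453.51216153 188.90004218]
 [  0.           0.           1.        ]] [[-0.85141826 -0.52430357 -0.0138819   0.49530468]
 [-0.35840698  0.60093432 -0.7144385   0.18401879]
 [ 0.38292477 -0.60331062 -0.69956052  1.21572337]
 [ 0.          0.          0.          1.        ]] 2
wrist [[297.31863964   0.         254.84877769]
 [  0.         297.31863964 194.68897298]
 [  0.           0.           1.        ]] [[-0.22619852  0.9740802   0.00141422  0.62423314]
 [ 0.92924996  0.21535231  0.30019644 -0.036984  ]
 [ 0.29211085  0.06921815 -0.95387635  0.39157023]
 [ 0.          0.          0.          1.        ]] 3
```

View pics/top0.png

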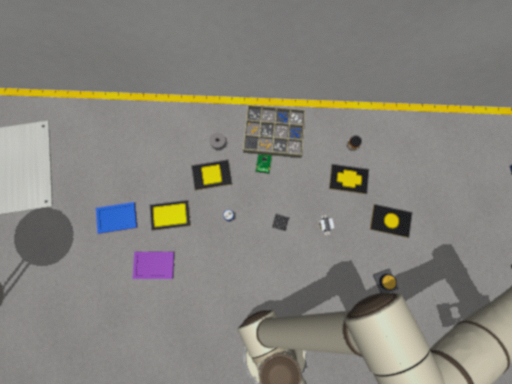

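View pics/side0.png

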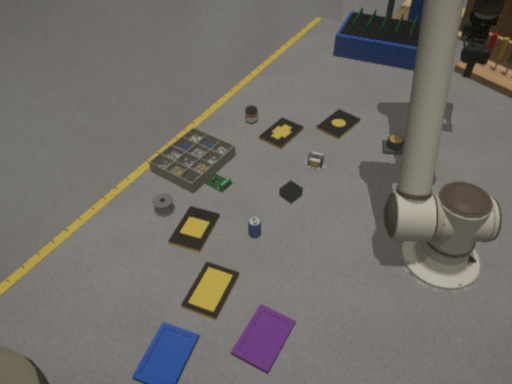

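View pics/wrist0.png

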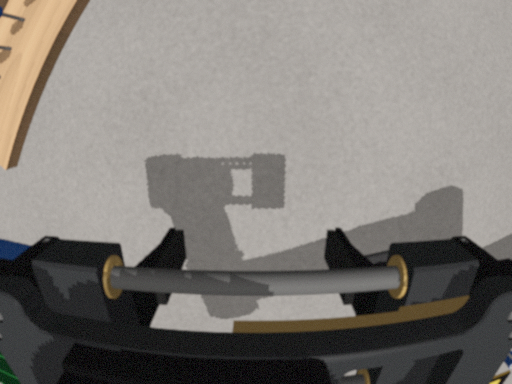

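The top view shows the cut-outs: square at (212,174), rectangle at (170,215), cross at (349,179) and circle at (391,221). The parts are the can (229,215), heat sink (281,222), transformer (327,225) and board (264,163). The flux jar is at (355,143). The blue and purple trays are decoys.

```bash
cat > h.py <<'E'
import numpy as np, cv2
from station import r, imaging, job
def ray(d,uv,fish=False):
    K=d['mtx'];V=d['view'];uv=np.atleast_2d(np.asarray(uv,float))
    x=(uv[:,0]-K[0,2])/K[0,0];y=(uv[:,1]-K[1,2])/K[1,1]
    if fish:
        t=np.hypot(x,y);s=np.where(t>1e-9,np.sin(t)/np.maximum(t,1e-9),1)
        c=np.stack([x*s,y*s,np.cos(t)],1)
    else: c=np.stack([x,y,np.ones_like(x)],1)
    R=V[:3,:3];o=-R.T@V[:3,3];return o,c@R
def plane(d,uv,z,fish=False):
    o,w=ray(d,uv,fish);return (o+w*((z-o[2])/w[:,2])[:,None])[:,:2]
def proj(d,P,fish=False):
    P=np.atleast_2d(P);c=P@d['view'][:3,:3].T+d['view'][:3,3]
    K=d['mtx']
    if fish:
        t=np.arctan2(np.hypot(c[:,0],c[:,1]),c[:,2]);n=np.hypot(c[:,0],c[:,1])
        a=c[:,:2]/np.maximum(n,1e-9)[:,None]*t[:,None]
    else: a=c[:,:2]/c[:,2:]
    return a*K[0,0]+K[:2,2]
def rect(d,m,z,fish=False):
    """mask -> (centroid, rect centre,size,angle) on plane z"""
    ys,xs=np.nonzero(m)
    p=plane(d,np.stack([xs,ys],1),z,fish).astype(np.float32)
    b=cv2.minAreaRect(p*1000)
    return p.mean(0),np.array(b[0])/1000,np.round(b[1],1),round(b[2],1)
def yellow(d):
    h=cv2.cvtColor(d['pixels'],cv2.COLOR_RGB2HSV);return (h[...,0]>20)&(h[...,0]<35)&(h[...,1]>150)&(h[...,2]>100)
E
python3 - <<'E'
from h import *
hts=dict(transformer_center=.02,capacitor_center=.0275,heatsink_center=.016,board_center=.002,pad_transformer=.013,pad_capacitor=.013,pad_heatsink=.013,pad_board=.013,case=.02,flux_jar=.025)
T=imaging.capture('top');S=imaging.capture('side')
for n,z in hts.items():
    for nm,d in (('top',T),('side',S)):
        for q in imaging.regions_of(n,d)[:4]:
            c,b,s,a=rect(d,q['mask'],z); print(n,nm,round(q['p'],2),np.round(q['centre'],0),q['mask'].sum(),'c',c.round(4),'b',b.round(4),s,a)
# yellow cutouts on floor z=.010/.013
for nm,d in (('top',T),('side',S)):
    m=yellow(d).astype(np.uint8); k,l,st,ce=cv2.connectedComponentsWithStats(m)
    for i in range(1,k):
        if 60<st[i,4]<2000:
            c,b,s,a=rect(d,l==i,.010);print(nm,ce[i].round(),st[i,4],c.round(4),b.round(4),s,a)
E
```

```text
transformer_center top 0.57 [325. 225.] 189 c [ 0.4498 -0.1675] b [ 0.4485 -0.166 ] [50.9 58.5] 63.7
transformer_center side 0.5 [317. 157.] 297 c [ 0.4536 -0.1676] b [ 0.4583 -0.1667] [66.4 89.9] 32.9
transformer_center side 0.26 [250. 115.] 175 c [ 0.7724 -0.2815] b [ 0.7729 -0.2807] [ 40.9 101.4] 31.5
capacitor_center top 0.5 [226. 214.] 93 c [0.4706 0.1849] b [0.47  0.186] [36.3 36.2] 2.3
capacitor_center side 0.61 [219. 182.] 324 c [0.6626 0.0869] b [0.6632 0.0851] [76.7 64.5] 0.6
capacitor_center side 0.48 [254. 226.] 231 c [0.4718 0.1797] b [0.4718 0.1796] [36.7 73.8] 31.0
heatsink_center top 0.73 [278. 222.] 237 c [ 0.4545 -0.002 ] b [ 0.4547 -0.0023] [57.1 56.6] 78.1
heatsink_center side 0.74 [289. 190.] 388 c [ 0.4553 -0.0029] b [ 0.4559 -0.0036] [81.2 71.5] 79.9
board_center top 0.77 [258. 162.] 312 c [0.6764 0.066 ] b [0.676  0.0657] [61.3 79.9] 84.5
board_center side 0.71 [219. 182.] 284 c [0.6773 0.065 ] b [0.6789 0.063 ] [64.7 70.3] 88.3
pad_transformer top 0.63 [348. 176.] 1024 c [ 0.6282 -0.2533] b [ 0.6287 -0.2528] [146.1 101.2] 83.9
pad_transformer side 0.71 [281. 
[... 1418 characters left out ...]
 [45.2 65.3] 46.9
flux_jar top 0.31 [280. 220.] 189 c [ 0.4529 -0.001 ] b [ 0.4529 -0.0011] [50.3 50.8] 77.8
flux_jar side 0.79 [249. 114.] 212 c [ 0.7679 -0.2762] b [ 0.7687 -0.2786] [ 44.3 108. ] 32.5
top [211. 174.] 353 [0.6234 0.2593] [0.6237 0.2593] [71.4 71.4] 12.0
top [349. 178.] 345 [ 0.6288 -0.2561] [ 0.6282 -0.2563] [89.7 65.5] 89.5
top [169. 215.] 692 [0.4651 0.4015] [0.4652 0.4018] [ 76.6 120.9] 9.6
top [391. 220.] 187 [ 0.477  -0.4072] [ 0.4766 -0.4068] [50.9 55. ] 87.5
top [389. 281.] 137 [ 0.2606 -0.3894] [ 0.2611 -0.3903] [42.4 43.5] 44.4
side [194. 226.] 151 [0.6275 0.2543] [0.6254 0.2584] [64.  64.4] 11.9
side [211. 281.] 208 [0.4768 0.3829] [0.4754 0.381 ] [58.5 72.9] 12.5
```

```bash
cat >> h.py <<'E'
def st():
    s=r.sense();p=s['tcp_pos'];R=s['ee_rot'];yaw=np.degrees(np.arctan2(R[1,1],R[0,1]))
    print('t',round(s['time_s'],2),'tcp',p.round(4),'jawyaw',round(yaw,2),'w',round(s['gripper_width'],3),'F',s['wrist_force'].round(1),'J6',s['joints'][5].round(1),'xaxis',R[:,0].round(3));return s
def go(P,yaw=None):
    """shift in tool axes after twist about down axis to jaw yaw"""
    s=st();R=s['ee_rot'];tw=0
    y0=np.degrees(np.arctan2(R[1,1],R[0,1]))
    if yaw is not None:
        dy=(yaw-y0+90)%180-90; tw=-dy
    d=np.radians(y0-tw)
    y=np.array([np.cos(d),np.sin(d),0]);x=np.array([0,0,-1.]);z=np.cross(x,y)
    D=np.asarray(P)-s['tcp_pos'];t=np.array([D@x,D@y,D@z])
    print('twist',round(tw,1),'shift tool',t.round(4),'world',D.round(4),'|',round(np.linalg.norm(t),3))
def cap(n,name):
    d=imaging.capture(n);cv2.imwrite('pics/'+name+'.png',d['pixels'][:,:,::-1]);return d
E
python3 - <<'E'
from h import *
d=imaging.capture('wrist');s=st()
V=d['view'];o=-V[:3,:3].T@V[:3,3];print('cam in tool',s['ee_rot'].T@(o-s['tcp_pos']),'axis',s['ee_rot'].T@V[2,:3])
print(proj(d,s['tcp_pos'],True), proj(d,s['tcp_pos']-[0,0,.2],True))
go([.45-.06,-.167,.23],90)
E
```

```text
t 1.3 tcp [ 0.1418 -0.6087  0.2366] jawyaw 103.11 w 1.001 F [ 0.2 -0.2 -0.9] J6 -14.8 xaxis [ 0. -0. -1.]
cam in tool [-1.48133490e-01  5.24483214e-05 -8.26918161e-02] axis [ 9.53850734e-01 -6.07744311e-04  3.00280550e-01]
[[254.95274814 255.38631131]] [[254.98750818 173.34478787]]
t 1.3 tcp [ 0.1418 -0.6087  0.2366] jawyaw 103.11 w 1.001 F [ 0.2 -0.2 -0.9] J6 -14.8 xaxis [ 0. -0. -1.]
twist 13.1 shift tool [0.0066 0.4417 0.2482] world [ 0.2482  0.4417 -0.0066] | 0.507
```

Emit:
apply_moves([
  [0, 0, 0],
  [0, 0, 0],
  [0, 0.044, 0.027],
  [0, 0.044, 0.027],
  [0, 0.044, 0.027],
  [0, 0.044, 0.027],
  [0, 0.044, 0.027],
  [0, 0.044, 0.027],
  [0, 0.044, 0.027],
  [0, 0.044, 0.027],
  [0, 0.044, 0.027],
  [0, 0.044, 0.027],
], twist=[6.5, 6.5, 0, 0, 0, 0, 0, 0, 0, 0, 0, 0], claw=[1, 1, 1, 1, 1, 1, 1, 1, 1, 1, 1, 1])

```text
time_s: 2.5
tcp_pos: [0.4086, -0.185, 0.2362]
ee_rot: [[0.005, 0.019, 1.0], [-0.003, 1.0, -0.019], [-1.0, -0.003, 0.005]]
wrist_force: [0.9, -0.9, -0.2]
gripper_width: 1.002
```

Run:
```python
from h import *
st();d=cap('wrist','w1')
for q in imaging.regions_of('transformer_center',d)[:3]: print(q['p'],q['centre'],rect(d,q['mask'],.002,True))
```

```text
t 2.5 tcp [ 0.4086 -0.185   0.2362] jawyaw 88.92 w 1.002 F [ 0.9 -0.9 -0.2] J6 -87.8 xaxis [ 0.005 -0.003 -1.   ]
0.73 [268.2, 201.1] (array([ 0.4557937 , -0.16940135], dtype=float32), array([ 0.45415088, -0.16982455]), array([77.4, 48.3]), 10.9)
0.38 [353.0, 373.0] (array([0.83882815, 0.00701963], dtype=float32), array([0.83818127, 0.00588494]), array([15.5, 17.7]), 3.1)
```

View pics/w1.png

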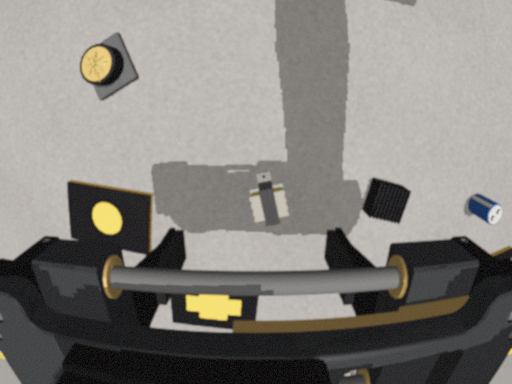

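Run:
```python
import cv2
i=cv2.imread('pics/w1.png')[160:240,230:310];cv2.imwrite('pics/w1z.png',cv2.resize(i,(640,640),interpolation=cv2.INTER_NEAREST))
```

```text
(no output)
```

View pics/w1z.png

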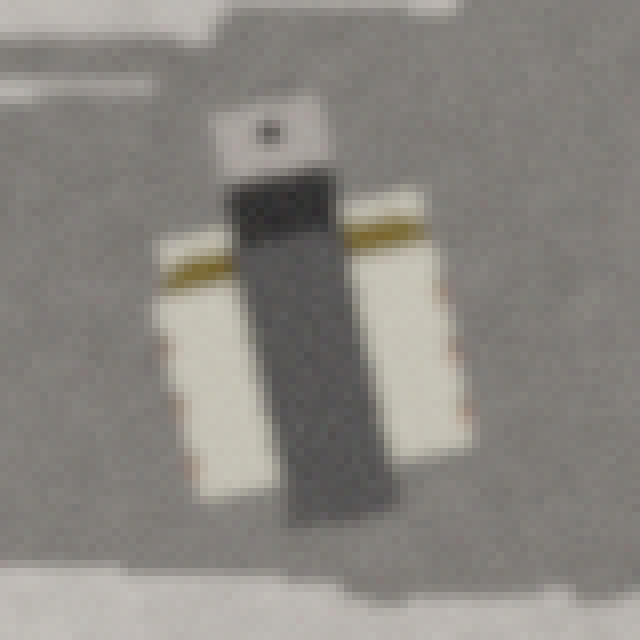

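Run:
```python
from h import *
d=imaging.capture('wrist')
c=np.array([(240,245),(342,235),(397,508),(290,525)])/8+[229.5,159.5]
p=plane(d,c,.040,True);print(p.round(4),p.mean(0)); a=(p[2]+p[3]-p[0]-p[1])/2;print(np.linalg.norm(a),np.degrees(np.arctan2(a[1],a[0])))
f=np.array([(160,283),(438,235),(470,450),(203,497)])/8+[229.5,159.5]
q=plane(d,f,.035,True);print(q.round(4),q.mean(0)); a=(q[2]+q[3]-q[0]-q[1])/2;print(np.degrees(np.arctan2(a[1],a[0])),np.linalg.norm(a),np.linalg.norm(q[1]-q[0]))
yaw=np.degrees(np.arctan2(a[1],a[0]));go([*p.mean(0),.035],yaw+90)
```

```text
[[ 0.432  -0.1783]
 [ 0.4306 -0.1629]
 [ 0.4756 -0.1539]
 [ 0.4782 -0.1707]] [ 0.454105   -0.16645158]
0.04633274069698934 10.32176216267477
[[ 0.4395 -0.1906]
 [ 0.4323 -0.1478]
 [ 0.4679 -0.142 ]
 [ 0.4754 -0.1844]] [ 0.45376922 -0.16622925]
9.553315136506537 0.03625018655643712 0.043427728583529036
t 2.65 tcp [ 0.4093 -0.1846  0.236 ] jawyaw 89.23 w 1.0 F [-0.1  1.2 -0.1] J6 -87.5 xaxis [ 0.004 -0.003 -1.   ]
twist -10.3 shift tool [0.201  0.0105 0.0472] world [ 0.0448  0.0182 -0.201 ] | 0.207
```

Emit:
apply_moves([
  [0.02, 0, 0],
  [0.02, 0, 0],
  [0.03, 0.003, 0.012],
  [0.03, 0.003, 0.012],
  [0.03, 0.003, 0.012],
  [0.02, 0.002, 0.011],
  [0, 0, 0],
  [0, 0, 0],
], twist=[-5.2, -5.1, 0, 0, 0, 0, 0, 0], claw=[1, 1, 1, 1, 1, 1, 1, 1])

```text
time_s: 3.45
tcp_pos: [0.454, -0.1731, 0.0842]
ee_rot: [[0.009, -0.164, 0.986], [-0.005, 0.986, 0.164], [-1.0, -0.007, 0.008]]
wrist_force: [-0.9, -0.1, 0.8]
gripper_width: 1.001
```

Run:
```python
from h import *
go([.454,-.1664,.020],99.8)
d=cap('wrist','w2')
```

```text
t 3.45 tcp [ 0.454  -0.1731  0.0842] jawyaw 99.42 w 1.001 F [-0.9 -0.1  0.8] J6 -79.4 xaxis [ 0.009 -0.005 -1.   ]
twist -0.4 shift tool [0.0642 0.0066 0.0012] world [ 0.      0.0067 -0.0642] | 0.065
```

View pics/w2.png

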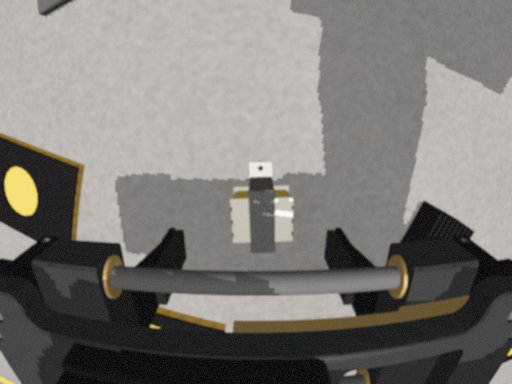

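Emit:
apply_moves([
  [0.02, 0.004, 0.0005],
  [0.02, 0.003, 0.0005],
  [0.02, 0, 0],
  [0.004, 0, 0],
  [0, 0, 0],
  [0, 0, 0],
  [0, 0, 0],
  [0, 0, 0],
  [0, 0, 0],
  [0, 0, 0],
], twist=[0, 0, 0, 0, 0, 0, 0, 0, 0, 0], claw=[1, 1, 1, 1, 1, 0, 0, 0, 0, 0])

```text
time_s: 4.5
tcp_pos: [0.4601, -0.1698, 0.0313]
ee_rot: [[0.035, -0.16, 0.987], [-0.007, 0.987, 0.16], [-0.999, -0.013, 0.033]]
wrist_force: [0.6, 1.2, 0.4]
gripper_width: 0.634
```

Run:
```python
from h import *
st()
```

```text
t 4.5 tcp [ 0.4601 -0.1698  0.0313] jawyaw 99.21 w 0.634 F [0.6 1.2 0.4] J6 -80.4 xaxis [ 0.035 -0.007 -0.999]
```

Run:
```python
from h import *
s=r.sense();print(s['joints'].round(2),s['joint_velocities'].round(2),s['effort'].round(1))
st();go([.454,-.1664,.020],99.8)
```

```text
[ -1.    23.49 -34.13   0.76 -30.4  -80.43] [-0.02 -0.47  0.12  0.11 -0.07  0.02] [ -0.  -32.4  10.9   2.4   0.    0. ]
t 4.5 tcp [ 0.4601 -0.1698  0.0313] jawyaw 99.21 w 0.634 F [0.6 1.2 0.4] J6 -80.4 xaxis [ 0.035 -0.007 -0.999]
t 4.5 tcp [ 0.4601 -0.1698  0.0313] jawyaw 99.21 w 0.634 F [0.6 1.2 0.4] J6 -80.4 xaxis [ 0.035 -0.007 -0.999]
twist -0.6 shift tool [ 0.0113  0.0044 -0.0054] world [-0.0061  0.0034 -0.0113] | 0.013
```

Emit:
apply_moves([
  [0.004, 0.002, -0.003],
  [0.004, 0.002, -0.003],
  [0.003, 0, 0],
], twist=[0, 0, 0], claw=[0.8, 0.8, 0.8])

```text
time_s: 4.8
tcp_pos: [0.4535, -0.1666, 0.0197]
ee_rot: [[0.035, -0.16, 0.987], [-0.007, 0.987, 0.16], [-0.999, -0.013, 0.034]]
wrist_force: [0.7, -0.1, -1.0]
gripper_width: 0.776
```

Run:
```python
from h import *
s=r.sense();print(s['joints'].round(2),s['joint_velocities'].round(2),s['effort'].round(1))
go([.454,-.1664,.020],99.8)
```

```text
[ -0.61  24.21 -35.74   0.84 -28.04 -80.91] [ 0.01  3.7  -1.2   0.18  5.09  0.01] [  0.  -32.8  10.3   2.3  -0.   -0. ]
t 4.8 tcp [ 0.4535 -0.1666  0.0197] jawyaw 99.2 w 0.776 F [ 0.7 -0.1 -1. ] J6 -80.9 xaxis [ 0.035 -0.007 -0.999]
twist -0.6 shift tool [-0.0003  0.0002  0.0005] world [0.0005 0.0002 0.0003] | 0.001
```

Emit:
apply_moves([
  [0, 0, 0],
  [0, 0, 0],
  [0, 0, 0],
  [0, 0, 0],
  [0, 0, 0],
  [0, 0, 0],
  [0, 0, 0],
], twist=[0, 0, 0, 0, 0, 0, 0], claw=[0, 0, 0, 0, 0, 0, 0])

```text
time_s: 5.5
tcp_pos: [0.453, -0.1666, 0.0187]
ee_rot: [[0.033, -0.16, 0.987], [-0.007, 0.987, 0.161], [-0.999, -0.013, 0.032]]
wrist_force: [0.4, -0.5, -0.5]
gripper_width: 0.505
```

Run:
```python
from h import *
st()
```

```text
t 5.5 tcp [ 0.453  -0.1666  0.0187] jawyaw 99.22 w 0.505 F [ 0.4 -0.5 -0.5] J6 -80.9 xaxis [ 0.033 -0.007 -0.999]
```

Emit:
apply_moves([
  [-0.005, 0, 0],
  [-0.01, 0, 0],
  [-0.012, 0, 0],
  [-0.014, 0, 0],
  [-0.014, 0, 0],
  [-0.014, 0, 0],
  [-0.014, 0, 0],
  [-0.01, 0, 0],
  [-0.005, 0, 0],
  [0, 0, 0],
], twist=[0, 0, 0, 0, -4, -8, -8, -8, -8, -4], claw=[0, 0, 0, 0, 0, 0, 0, 0, 0, 0])

```text
time_s: 6.5
tcp_pos: [0.4462, -0.1653, 0.1248]
ee_rot: [[0.031, -0.774, 0.632], [-0.006, 0.633, 0.774], [-1.0, -0.027, 0.015]]
wrist_force: [0.3, 0.5, -3.3]
gripper_width: 0.508
```

Run:
```python
from h import *
go([.6285,-.255,.11],174)
d=cap('wrist','w3')
```

```text
t 6.5 tcp [ 0.4462 -0.1653  0.1248] jawyaw 140.74 w 0.508 F [ 0.3  0.5 -3.3] J6 -39.1 xaxis [ 0.031 -0.006 -1.   ]
twist -33.3 shift tool [ 0.0148 -0.1907 -0.0702] world [ 0.1823 -0.0897 -0.0148] | 0.204
```

View pics/w3.png

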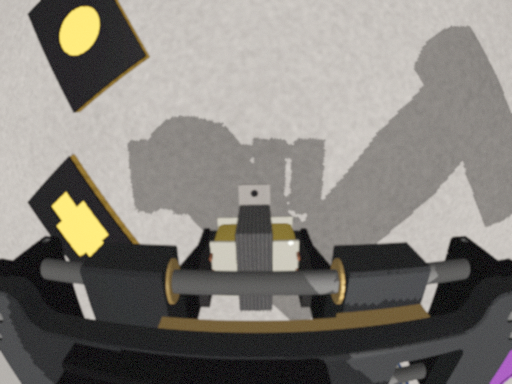

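Emit:
apply_moves([
  [0, 0, 0],
  [0, 0, 0],
  [0, 0, 0],
  [0, 0, 0],
  [0, -0.015, -0.006],
  [0, -0.025, -0.009],
  [0, -0.03, -0.011],
  [0, -0.03, -0.011],
  [0, -0.03, -0.011],
  [0, -0.02, -0.008],
  [0, -0.01, -0.004],
  [0, 0, 0],
], twist=[-8, -8.5, -8.5, -7, 0, 0, 0, 0, 0, 0, 0, 0], claw=[0, 0, 0, 0, 0, 0, 0, 0, 0, 0, 0, 0])

```text
time_s: 7.75
tcp_pos: [0.5958, -0.2448, 0.1303]
ee_rot: [[0.022, -0.992, 0.125], [-0.001, 0.125, 0.992], [-1.0, -0.022, 0.002]]
wrist_force: [-0.8, 0.2, -2.7]
gripper_width: 0.501
```

Run:
```python
from h import *
go([.6285,-.255,.07],174)
d=cap('wrist','w4')
for z,n in ((.013,'pad_transformer'),):
  for q in imaging.regions_of(n,d)[:2]: print(q['p'],q['centre'],rect(d,q['mask'],z,True))
```

```text
t 7.75 tcp [ 0.5958 -0.2448  0.1303] jawyaw 172.84 w 0.501 F [-0.8  0.2 -2.7] J6 1.0 xaxis [ 0.022 -0.001 -1.   ]
twist -1.2 shift tool [ 0.0603 -0.0336 -0.0067] world [ 0.0327 -0.0102 -0.0603] | 0.069
0.64 [214.4, 162.0] (array([ 0.63077086, -0.276247  ], dtype=float32), array([ 0.62870709, -0.25730878]), array([139.8,  96. ]), 84.2)
```

View pics/w4.png

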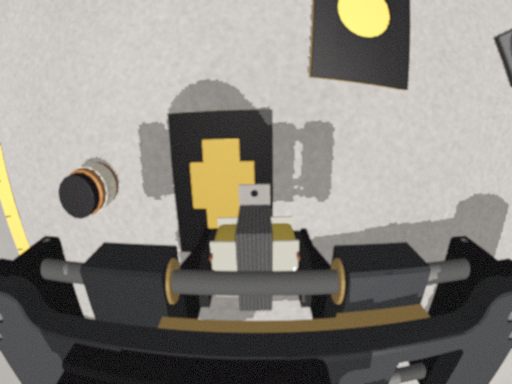

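Emit:
apply_moves([
  [0, -0.01, -0.002],
  [0.01, -0.012, -0.003],
  [0.015, -0.008, -0.003],
  [0.015, -0.004, 0],
  [0.015, 0, 0],
  [0.012, 0, 0],
  [0.006, 0, 0],
  [0, 0, 0],
], twist=[-1.2, 0, 0, 0, 0, 0, 0, 0], claw=[0, 0, 0, 0, 0, 0, 0, 0])

```text
time_s: 8.65
tcp_pos: [0.6285, -0.2548, 0.0487]
ee_rot: [[0.014, -0.995, 0.102], [0.002, 0.102, 0.995], [-1.0, -0.014, 0.003]]
wrist_force: [0.3, 0.2, -2.8]
gripper_width: 0.504
```

Run:
```python
from h import *
go([.6285,-.2565,.0287],174)
d=cap('wrist','w5')
```

```text
t 8.65 tcp [ 0.6285 -0.2548  0.0487] jawyaw 174.15 w 0.504 F [ 0.3  0.2 -2.8] J6 2.9 xaxis [ 0.014  0.002 -1.   ]
twist 0.1 shift tool [ 0.02   -0.0002 -0.0017] world [-0.     -0.0017 -0.02  ] | 0.02
```

View pics/w5.png

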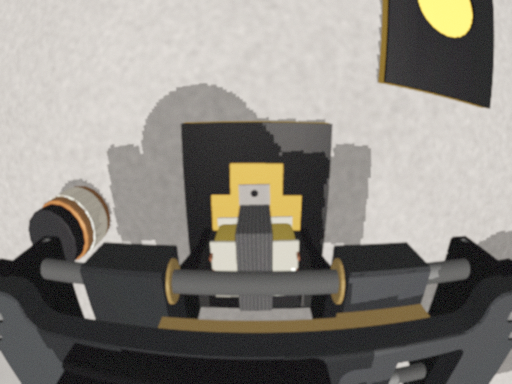

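Emit:
apply_moves([
  [0.006, 0, -0.002],
  [0.007, 0, 0],
  [0.004, 0, 0],
  [0.002, 0, 0],
  [0.001, 0, 0],
  [0, 0, 0],
], twist=[0, 0, 0, 0, 0, 0], claw=[0, 0, 0, 0, 0, 0])

```text
time_s: 9.3
tcp_pos: [0.6303, -0.2574, 0.0302]
ee_rot: [[0.02, -0.995, 0.101], [0.001, 0.101, 0.995], [-1.0, -0.02, 0.003]]
wrist_force: [-0.6, 0.3, -2.5]
gripper_width: 0.502
```

Emit:
apply_moves([
  [0.001, 0.001, 0],
  [0.001, 0.001, 0],
  [0.001, 0, 0],
], twist=[0, 0, 0], claw=[0, 0, 0])

```text
time_s: 9.6
tcp_pos: [0.6299, -0.2575, 0.0294]
ee_rot: [[0.024, -0.995, 0.101], [-0.001, 0.101, 0.995], [-1.0, -0.024, 0.002]]
wrist_force: [-1.2, -0.0, 2.1]
gripper_width: 0.508
```

Contact (force now +2). Release and rise.

Emit:
apply_moves([
  [0, 0, 0],
  [0, 0, 0],
  [0, 0, 0],
  [0, 0, 0],
  [0, 0, 0],
  [-0.005, 0, 0],
  [-0.015, 0, 0],
  [-0.025, 0, 0],
  [-0.03, 0, 0],
  [-0.03, 0, 0],
  [-0.02, 0, 0],
  [-0.01, 0, 0],
], twist=[0, 0, 0, 0, 0, 0, 0, 0, 0, 0, 0, 0], claw=[0.7, 0.7, 0.7, 0.8, 0.8, 0.8, 0.8, 1, 1, 1, 1, 1])

```text
time_s: 10.8
tcp_pos: [0.6267, -0.2579, 0.1749]
ee_rot: [[0.026, -0.995, 0.1], [-0.003, 0.1, 0.995], [-1.0, -0.026, -0.0]]
wrist_force: [-0.4, -1.3, 0.6]
gripper_width: 0.996
```

Run:
```python
from h import *
go([.455,-.045,.2],90)
d=cap('wrist','w6')
```

```text
t 10.8 tcp [ 0.6267 -0.2579  0.1749] jawyaw 174.28 w 0.996 F [-0.4 -1.3  0.6] J6 3.1 xaxis [ 0.026 -0.003 -1.   ]
twist 84.3 shift tool [-0.0251  0.2129 -0.1717] world [-0.1717  0.2129  0.0251] | 0.275
```

View pics/w6.png

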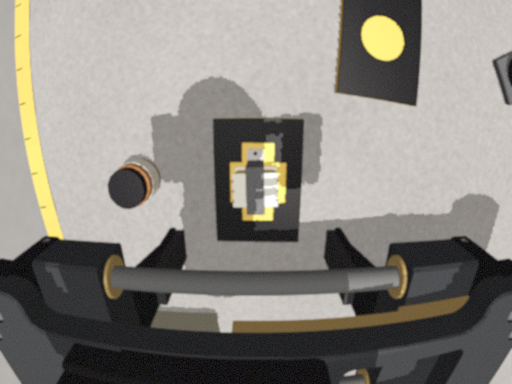

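Emit:
apply_moves([
  [-0.005, 0, 0],
  [0, 0.012, 0.01],
  [0, 0.026, 0.023],
  [0, 0.032, 0.028],
  [0, 0.034, 0.03],
  [0, 0.034, 0.03],
  [0, 0.034, 0.03],
  [0, 0.024, 0.021],
  [0, 0.013, 0.01],
  [0, 0.006, 0.005],
  [0, 0, 0],
], twist=[6.3, 0, 0, 0, 0, 0, 0, 0, 0, 0, 0], claw=[1, 1, 1, 1, 1, 1, 1, 1, 1, 1, 1])

```text
time_s: 11.95
tcp_pos: [0.4467, -0.0234, 0.1706]
ee_rot: [[0.021, -0.976, 0.216], [-0.004, 0.216, 0.976], [-1.0, -0.021, 0.001]]
wrist_force: [0.7, 0.4, 0.1]
gripper_width: 0.999
```

Run:
```python
from h import *
st()
d=cap('wrist','w7')
for q in imaging.regions_of('heatsink_center',d)[:2]: print(q['p'],q['centre'],rect(d,q['mask'],.032,True))
i=d['pixels'][120:260,180:320,::-1];cv2.imwrite('pics/w7z.png',cv2.resize(i,(560,560),interpolation=cv2.INTER_NEAREST))
```

```text
t 11.95 tcp [ 0.4467 -0.0234  0.1706] jawyaw 167.53 w 0.999 F [0.7 0.4 0.1] J6 -31.3 xaxis [ 0.021 -0.004 -1.   ]
0.84 [255.5, 206.3] (array([ 0.45375678, -0.00796591], dtype=float32), array([ 0.45351514, -0.00711172]), array([58.5, 49.4]), 76.0)
0.74 [31.1, 220.2] (array([ 0.75400764, -0.0434055 ], dtype=float32), array([ 0.77405988, -0.0436855 ]), array([197.2,  87.1]), 5.4)
```

View pics/w7z.png

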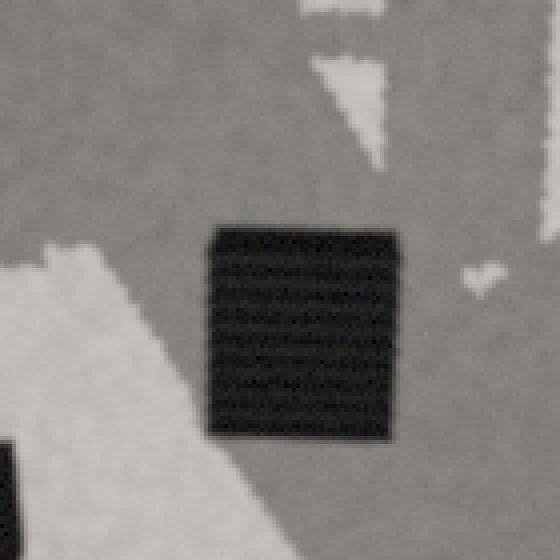

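Run:
```python
from h import *
d=imaging.capture('wrist')
c=np.array([(209,250),(398,256),(392,440),(207,437)])/4+[179.6,119.6]
p=plane(d,c,.032,True);print(p.round(4),p.mean(0)); a=(p[2]+p[3]-p[0]-p[1])/2;b=p[1]-p[0]+p[2]-p[3]
print([ (np.linalg.norm(v),np.degrees(np.arctan2(v[1],v[0]))) for v in (a,b/2)])
go([*p.mean(0),.021],np.degrees(np.arctan2(-b[1],-b[0])))
```

```text
[[ 0.4722 -0.0352]
 [ 0.4263 -0.0237]
 [ 0.4375  0.0253]
 [ 0.4851  0.0143]] [ 0.45529698 -0.00479805]
[(np.float64(0.05072293419678885), np.float64(76.25771998133727)), (np.float64(0.048117544266478685), np.float64(166.44246752739963))]
t 12.1 tcp [ 0.4479 -0.0242  0.1706] jawyaw 167.41 w 0.998 F [ 0.7 -0.2 -0.9] J6 -31.3 xaxis [ 0.022 -0.004 -1.   ]
twist 1.0 shift tool [ 0.1496 -0.0026  0.0206] world [ 0.0074  0.0194 -0.1496] | 0.151
```

Emit:
apply_moves([
  [0.01, 0, 0.005],
  [0.018, 0, 0.008],
  [0.022, 0, 0.007],
  [0.022, 0, 0],
  [0.02, 0, 0],
  [0.015, 0, 0],
  [0.01, 0, 0],
  [0.004, 0, 0],
  [0, 0, 0],
], twist=[1, 0, 0, 0, 0, 0, 0, 0, 0], claw=[1, 1, 1, 1, 1, 1, 1, 1, 1])

```text
time_s: 13.0
tcp_pos: [0.4598, -0.0078, 0.0389]
ee_rot: [[0.019, -0.967, 0.252], [-0.006, 0.252, 0.968], [-1.0, -0.02, -0.001]]
wrist_force: [0.3, -0.6, 0.3]
gripper_width: 1.001
```

```bash
sed -i "s/    y=np.array(\[np.cos(d).*/    from scipy.spatial.transform import Rotation as Q; R2=R@Q.from_rotvec([np.radians(tw),0,0]).as_matrix();x,y,z=R2.T/" h.py
python3 - <<'E'
from h import *
go([.455,-.0045,.021],166.4)
d=cap('wrist','w8')
E
```

```text
t 13.0 tcp [ 0.4598 -0.0078  0.0389] jawyaw 165.39 w 1.001 F [ 0.3 -0.6  0.3] J6 -35.5 xaxis [ 0.019 -0.006 -1.   ]
twist -1.0 shift tool [0.0178 0.0058 0.0021] world [-0.0048  0.0033 -0.0179] | 0.019
```

View pics/w8.png

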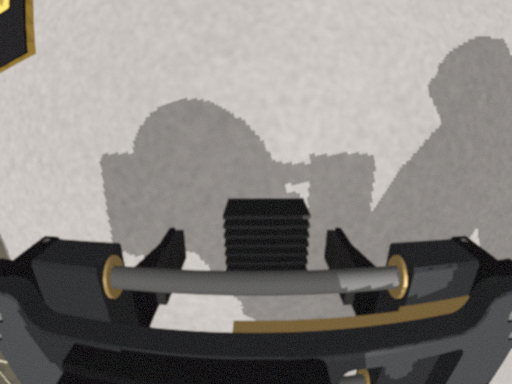

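Emit:
apply_moves([
  [0.003, 0.003, 0.001],
  [0.005, 0.003, 0.001],
  [0.005, 0, 0],
  [0.004, 0, 0],
  [0.001, 0, 0],
  [0, 0, 0],
  [0, 0, 0],
  [0, 0, 0],
  [0, 0, 0],
  [0, 0, 0],
  [0, 0, 0],
  [0, 0, 0],
], twist=[-1, 0, 0, 0, 0, 0, 0, 0, 0, 0, 0, 0], claw=[1, 1, 1, 1, 1, 0, 0, 0, 0, 0, 0, 0])

```text
time_s: 14.25
tcp_pos: [0.4563, -0.0036, 0.0216]
ee_rot: [[0.024, -0.972, 0.234], [-0.004, 0.234, 0.972], [-1.0, -0.025, 0.002]]
wrist_force: [0.3, 0.4, -1.7]
gripper_width: 0.574
```

Run:
```python
from h import *
go([.623,.259,.12],192-180)
```

```text
t 14.25 tcp [ 0.4563 -0.0036  0.0216] jawyaw 166.46 w 0.574 F [ 0.3  0.4 -1.7] J6 -35.4 xaxis [ 0.024 -0.004 -1.   ]
twist -25.5 shift tool [-0.0952 -0.2199  0.2214] world [0.1667 0.2626 0.0984] | 0.326
```

Emit:
apply_moves([
  [-0.006, 0, 0],
  [-0.015, 0, 0],
  [-0.02, 0, 0],
  [-0.022, 0, 0],
  [-0.02, 0, 0],
  [-0.012, -0.01, 0.01],
  [0, -0.02, 0.02],
  [0, -0.032, 0.032],
  [0, -0.034, 0.034],
  [0, -0.034, 0.034],
  [0, -0.032, 0.032],
  [0, -0.02, 0.02],
], twist=[0, 0, -8.5, -8.5, -8.5, 0, 0, 0, 0, 0, 0, 0], claw=[0, 0, 0, 0, 0, 0, 0, 0, 0, 0, 0, 0])

```text
time_s: 15.45
tcp_pos: [0.591, 0.2172, 0.1256]
ee_rot: [[0.02, -0.977, -0.212], [-0.003, -0.212, 0.977], [-1.0, -0.019, -0.007]]
wrist_force: [-0.5, -0.2, -0.9]
gripper_width: 0.571
```

Run:
```python
from h import *
go([.623,.259,.08],192-180)
d=cap('wrist','w9')
m=yellow(d).astype(np.uint8); k,l,stt,ce=cv2.connectedComponentsWithStats(m)
for i in range(1,k):
    if stt[i,4]>200: print(ce[i],stt[i,4],rect(d,l==i,.010,True))
for q in imaging.regions_of('pad_heatsink',d)[:2]: print(q['p'],q['centre'],rect(d,q['mask'],.013,True))
```

```text
t 15.45 tcp [0.591  0.2172 0.1256] jawyaw -167.74 w 0.571 F [-0.5 -0.2 -0.9] J6 -23.6 xaxis [ 0.02  -0.003 -1.   ]
twist 0.3 shift tool [ 0.0461 -0.0391  0.0345] world [ 0.032   0.0418 -0.0456] | 0.07
0.65 [255.9, 240.1] (array([0.58339256, 0.26270065], dtype=float32), array([0.58034692, 0.27849564]), array([ 94.4, 114. ]), 12.3)
0.56 [199.8, 188.9] (array([0.63835794, 0.22232863], dtype=float32), array([0.62693835, 0.24210419]), array([ 95.1, 111.5]), 11.8)
```

View pics/w9.png

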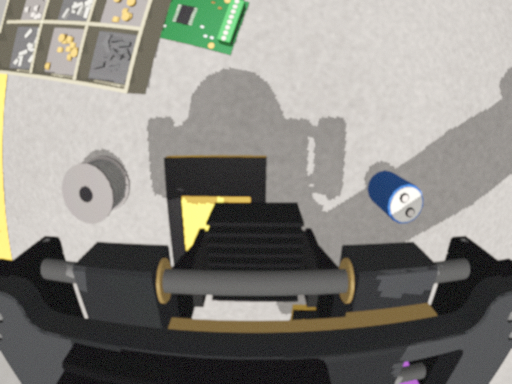

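Run:
```python
from h import *
st();d=cap('wrist','w10')
i=d['pixels'][120:260,130:330,::-1];cv2.imwrite('pics/w10z.png',cv2.resize(i,(800,560),interpolation=cv2.INTER_NEAREST))
```

```text
t 15.55 tcp [0.5915 0.2179 0.1252] jawyaw -167.65 w 0.569 F [-0.5 -0.5 -1.5] J6 -23.5 xaxis [ 0.021 -0.003 -1.   ]
```

View pics/w10z.png

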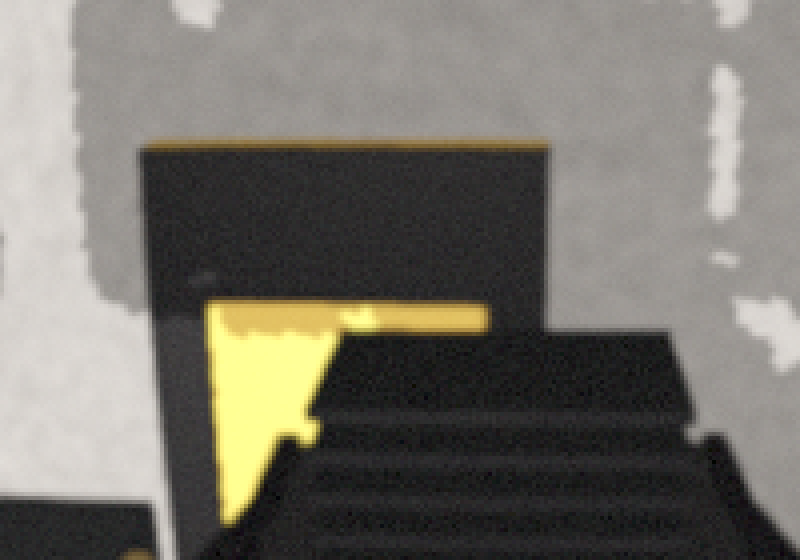

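Run:
```python
from h import *
d=imaging.capture('wrist')
f=lambda c:plane(d,np.array(c)/4+[129.6,119.6],.013,True)
e=f([(141,150),(549,148)]);c=f([(205,302),(488,302)])
for p,L in ((e,.070),(c,.033)):
    v=p[1]-p[0];n=np.linalg.norm(v);v/=n;nn=np.array([v[1],-v[0]]); nn=nn if nn[1]>0 else -nn
    print(n,np.degrees(np.arctan2(-v[1],-v[0])),p.mean(0)+nn*L)
go([.623,.259,.05],12)
```

```text
0.093377195942376 12.028914499963786 [0.62050693 0.25571463]
0.06663625118906706 12.538891526025703 [0.6205204  0.25482066]
t 15.65 tcp [0.5889 0.2146 0.1248] jawyaw -167.8 w 0.575 F [ 0.7 -0.4 -2.5] J6 -23.5 xaxis [ 0.017 -0.004 -1.   ]
twist 0.2 shift tool [ 0.0752 -0.0414  0.037 ] world [ 0.0341  0.0444 -0.0748] | 0.093
```

Emit:
apply_moves([
  [0, -0.01, 0.008],
  [0.005, -0.014, 0.012],
  [0.01, -0.01, 0.009],
  [0.015, -0.006, 0.005],
  [0.018, 0, 0],
  [0.015, 0, 0],
  [0.008, 0, 0],
  [0, 0, 0],
], twist=[0, 0, 0, 0, 0, 0, 0, 0], claw=[0, 0, 0, 0, 0, 0, 0, 0])

```text
time_s: 16.45
tcp_pos: [0.6209, 0.2529, 0.0482]
ee_rot: [[0.011, -0.979, -0.206], [-0.007, -0.206, 0.979], [-1.0, -0.01, -0.009]]
wrist_force: [0.3, -0.3, -0.8]
gripper_width: 0.574
```

Run:
```python
from h import *
go([.622,.257,.032],192-180)
d=cap('wrist','w11');st();
i=d['pixels'][120:280,130:380,::-1];cv2.imwrite('pics/w11z.png',cv2.resize(i,(750,480),interpolation=cv2.INTER_NEAREST))
```

```text
t 16.45 tcp [0.6209 0.2529 0.0482] jawyaw -168.13 w 0.574 F [ 0.3 -0.3 -0.8] J6 -25.0 xaxis [ 0.011 -0.007 -1.   ]
twist -0.1 shift tool [ 0.0161 -0.0017  0.004 ] world [ 0.0011  0.0041 -0.0162] | 0.017
t 16.5 tcp [0.6212 0.253  0.0488] jawyaw -168.12 w 0.571 F [ 0.4  0.3 -1.1] J6 -25.0 xaxis [ 0.012 -0.007 -1.   ]
```

View pics/w11z.png

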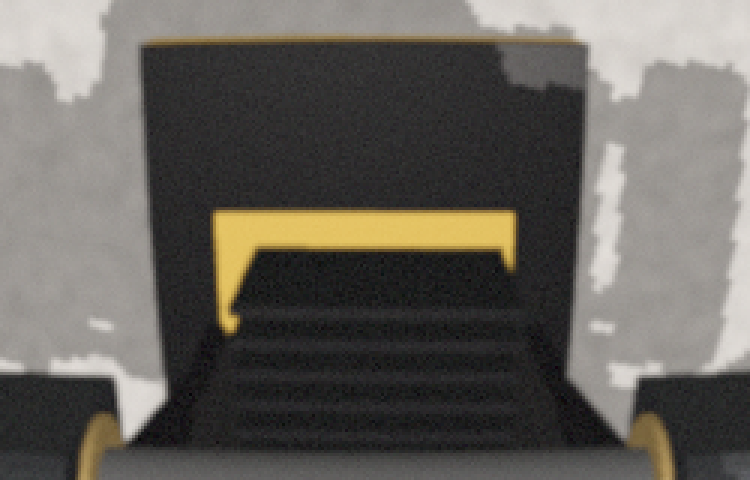

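Run:
```python
from h import *
d=imaging.capture('wrist')
a=plane(d,np.array([(213,211),(515,211)])/3+[129.7,119.7],.013,True)
b=plane(d,np.array([(256,248),(502,248)])/3+[129.7,119.7],.027,True)
R=st()['ee_rot'][:2,1:3]
print(a.round(4),b.round(4),'offset y,z tool', (b-a)@R, np.linalg.norm(b[1]-b[0]))
```

```text
t 16.55 tcp [0.6218 0.2534 0.0499] jawyaw -168.1 w 0.577 F [ 0.5  0.3 -1.3] J6 -25.0 xaxis [ 0.014 -0.006 -1.   ]
[[0.6624 0.2326]
 [0.5981 0.219 ]] [[0.6505 0.234 ]
 [0.6017 0.2236]] offset y,z tool [[ 0.0113298   0.00378799]
 [-0.00446019  0.00379486]] 0.04992394027756563
```

Shift tool y −3.4 mm and z +4.2 mm, then lower.

Emit:
apply_moves([
  [0.003, -0.0018, 0.002],
  [0.005, -0.0016, 0.0022],
  [0.005, 0, 0],
  [0.002, 0, 0],
  [0.001, 0, 0],
  [0, 0, 0],
], twist=[0, 0, 0, 0, 0, 0], claw=[0, 0, 0, 0, 0, 0])

```text
time_s: 17.15
tcp_pos: [0.6263, 0.2596, 0.0356]
ee_rot: [[0.019, -0.978, -0.206], [-0.003, -0.206, 0.978], [-1.0, -0.018, -0.006]]
wrist_force: [-0.8, 0.2, -2.3]
gripper_width: 0.574
```

Emit:
apply_moves([
  [0.001, 0, 0],
  [0.001, 0, 0],
], twist=[0, 0], claw=[0, 0])

```text
time_s: 17.35
tcp_pos: [0.6265, 0.2596, 0.0339]
ee_rot: [[0.019, -0.978, -0.206], [-0.002, -0.206, 0.978], [-1.0, -0.018, -0.006]]
wrist_force: [-0.7, 0.1, -2.2]
gripper_width: 0.575
```

Emit:
apply_moves([
  [0.001, 0, 0],
  [0.001, 0, 0],
], twist=[0, 0], claw=[0, 0])

```text
time_s: 17.55
tcp_pos: [0.6266, 0.2596, 0.0319]
ee_rot: [[0.02, -0.978, -0.206], [-0.002, -0.206, 0.978], [-1.0, -0.019, -0.006]]
wrist_force: [0.2, 0.4, -0.9]
gripper_width: 0.576
```

Run:
```python
from h import *
d=cap('wrist','w12');st();
i=d['pixels'][120:280,130:380,::-1];cv2.imwrite('pics/w12z.png',cv2.resize(i,(750,480),interpolation=cv2.INTER_NEAREST))
```

```text
t 17.6 tcp [0.6267 0.2596 0.0319] jawyaw -168.08 w 0.577 F [-1.2  0.8 -0.8] J6 -25.3 xaxis [ 0.02  -0.002 -1.   ]
```

View pics/w12z.png

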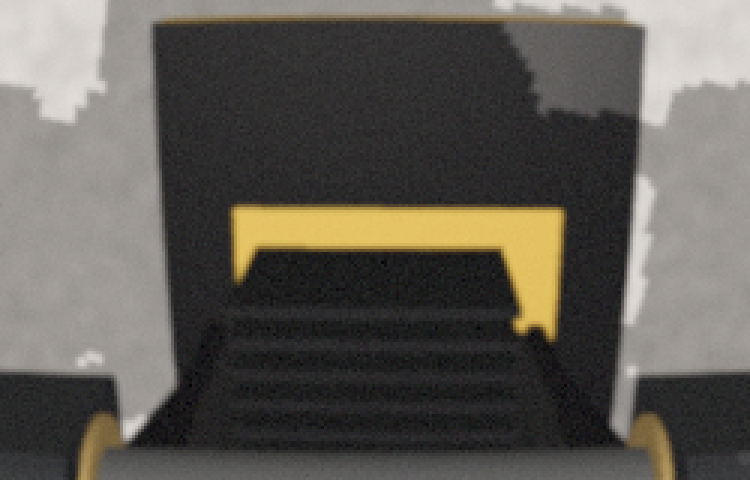

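Emit:
apply_moves([
  [0, 0.002, 0],
  [0, 0.002, 0],
  [0.001, 0, 0],
  [0.001, 0, 0],
], twist=[0, 0, 0, 0], claw=[0, 0, 0, 0])

```text
time_s: 18.0
tcp_pos: [0.6227, 0.2587, 0.0317]
ee_rot: [[0.021, -0.978, -0.207], [-0.002, -0.207, 0.978], [-1.0, -0.02, -0.006]]
wrist_force: [-2.4, -0.4, 4.0]
gripper_width: 0.568
```

Emit:
apply_moves([
  [0, 0, 0],
  [0, 0, 0],
  [0, 0, 0],
  [0, 0, 0],
  [0, 0, 0],
  [-0.005, 0, 0],
  [-0.015, 0, 0],
  [-0.025, 0, 0],
  [-0.03, 0, 0],
  [-0.03, 0, 0],
  [-0.025, 0, 0],
  [-0.015, 0, 0],
], twist=[0, 0, 0, 0, 0, 0, 0, 0, 0, 0, 0, 0], claw=[0.75, 0.75, 0.75, 0.8, 0.8, 0.9, 0.9, 1, 1, 1, 1, 1])

```text
time_s: 19.2
tcp_pos: [0.6195, 0.2586, 0.1849]
ee_rot: [[0.021, -0.978, -0.207], [-0.003, -0.207, 0.978], [-1.0, -0.02, -0.007]]
wrist_force: [0.3, 0.6, 0.6]
gripper_width: 1.0
```

Run:
```python
from h import *
d=cap('wrist','w13');
go([.47,.18,.2],150)
for q in imaging.regions_of('capacitor_center',d)[:3]: print(q['p'],q['centre'],rect(d,q['mask'],.0275,True))
```

```text
t 19.25 tcp [0.6208 0.2592 0.188 ] jawyaw -168.01 w 0.998 F [1.2 0.1 2.2] J6 -25.3 xaxis [ 0.026 -0.001 -1.   ]
twist 42.0 shift tool [-0.0158  0.0907 -0.1438] world [-0.1508 -0.0792  0.012 ] | 0.171
0.69 [403.9, 150.6] (array([0.46595976, 0.18357398], dtype=float32), array([0.4651188 , 0.18468578]), array([64.5, 38.3]), 6.6)
```

View pics/w13.png

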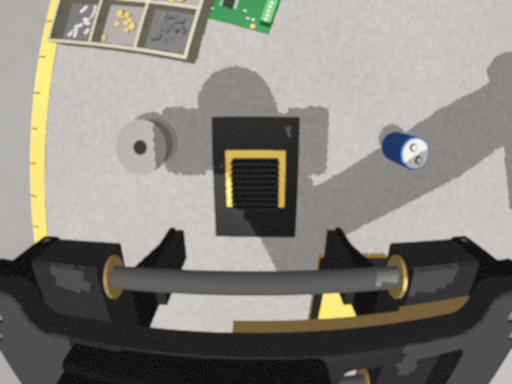

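Emit:
apply_moves([
  [0, 0.01, -0.004],
  [0, 0.022, -0.01],
  [0, 0.032, -0.014],
  [0, 0.034, -0.015],
  [0, 0.032, -0.014],
  [0, 0.022, -0.009],
  [0, 0.012, -0.005],
  [0, 0.004, -0.001],
  [0, 0, 0],
], twist=[0, 0, 0, 0, 0, 0, 0, 0, 0], claw=[1, 1, 1, 1, 1, 1, 1, 1, 1])

```text
time_s: 20.2
tcp_pos: [0.455, 0.1432, 0.1755]
ee_rot: [[0.009, -0.979, -0.205], [-0.009, -0.205, 0.979], [-1.0, -0.007, -0.01]]
wrist_force: [-0.3, -0.5, 0.3]
gripper_width: 1.003
```

Run:
```python
from h import *
d=cap('wrist','w14');
go([.4706,.183,.05])
for q in imaging.regions_of('capacitor_center',d)[:3]: print(q['p'],q['centre'],rect(d,q['mask'],.0275,True))
i=d['pixels'][120:240,190:310,::-1];cv2.imwrite('pics/w14z.png',cv2.resize(i,(600,600),interpolation=cv2.INTER_NEAREST))
```

```text
t 20.25 tcp [0.4554 0.1435 0.1755] jawyaw -168.15 w 1.0 F [ 0.4 -0.7 -0.5] J6 -26.2 xaxis [ 0.009 -0.009 -1.   ]
twist 0 shift tool [ 0.1253 -0.0221  0.0368] world [ 0.0152  0.0395 -0.1255] | 0.132
0.71 [236.0, 221.3] (array([0.46885931, 0.1862112 ], dtype=float32), array([0.46776529, 0.18651498]), array([55.5, 37.7]), 82.4)
```

View pics/w14z.png

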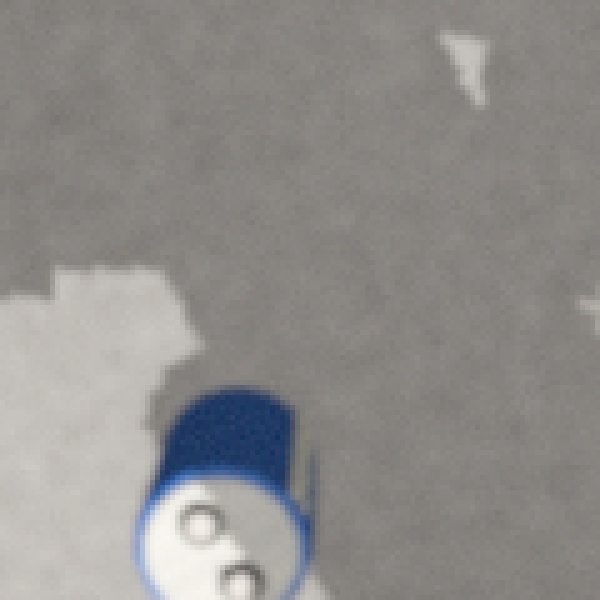

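Run:
```python
from h import *
d=imaging.capture('wrist')
print(plane(d,[(234.5,230.5),(217,230),(252,230),(234.5,213)],.055,True))
```

```text
[[0.46930298 0.18497745]
 [0.48647812 0.18823193]
 [0.45246593 0.18077786]
 [0.47266843 0.16675428]]
```

Emit:
apply_moves([
  [0.01, -0.006, 0.01],
  [0.015, -0.008, 0.013],
  [0.02, -0.006, 0.01],
  [0.015, -0.002, 0.004],
  [0.008, 0, 0],
  [0, 0, 0],
], twist=[0, 0, 0, 0, 0, 0], claw=[1, 1, 1, 1, 1, 1])

```text
time_s: 20.95
tcp_pos: [0.4759, 0.1914, 0.101]
ee_rot: [[0.011, -0.978, -0.206], [-0.008, -0.206, 0.978], [-1.0, -0.009, -0.01]]
wrist_force: [0.4, -0.5, 0.3]
gripper_width: 1.001
```

Run:
```python
from h import *
d=cap('wrist','w15');
go([.4695,.184,.035])
```

```text
t 21.0 tcp [0.4763 0.1915 0.1016] jawyaw -168.08 w 0.995 F [ 0.3  0.6 -0.4] J6 -29.4 xaxis [ 0.012 -0.008 -1.   ]
twist 0 shift tool [ 0.0666  0.0088 -0.0053] world [-0.0068 -0.0075 -0.0666] | 0.067
```

View pics/w15.png

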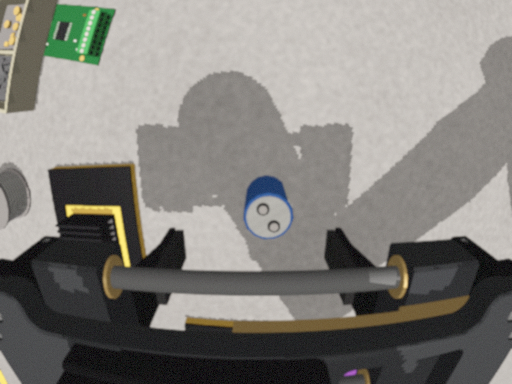

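Run:
```python
from h import *
d=imaging.capture('wrist');s=st()
p=plane(d,[(268,215)],.055,True)[0];print(p);go([*p,.035])
```

```text
t 21.05 tcp [0.4765 0.1915 0.1025] jawyaw -168.09 w 1.0 F [-0.7 -0.6  1.2] J6 -29.4 xaxis [ 0.013 -0.007 -1.   ]
[0.46944699 0.18272826]
t 21.05 tcp [0.4765 0.1915 0.1025] jawyaw -168.09 w 1.0 F [-0.7 -0.6  1.2] J6 -29.4 xaxis [ 0.013 -0.007 -1.   ]
twist 0 shift tool [ 0.0674  0.0095 -0.0065] world [-0.0071 -0.0088 -0.0675] | 0.068
```

Emit:
apply_moves([
  [0, 0.005, -0.003],
  [0.006, 0.004, -0.003],
  [0.012, 0, 0],
  [0.014, 0, 0],
  [0.014, 0, 0],
  [0.012, 0, 0],
  [0.006, 0, 0],
  [0.002, 0, 0],
  [0, 0, 0],
], twist=[0, 0, 0, 0, 0, 0, 0, 0, 0], claw=[1, 1, 1, 1, 1, 1, 1, 1, 1])

```text
time_s: 21.95
tcp_pos: [0.4701, 0.1815, 0.039]
ee_rot: [[0.023, -0.979, -0.204], [0.001, -0.204, 0.979], [-1.0, -0.022, -0.004]]
wrist_force: [0.5, -1.1, 0.2]
gripper_width: 1.002
```

Run:
```python
from h import *
d=cap('wrist','w16');
go([.4695,.183,.035])
```

```text
t 22.0 tcp [0.4703 0.1816 0.0393] jawyaw -168.24 w 1.002 F [-0.9  0.1 -0.1] J6 -29.5 xaxis [ 0.023  0.001 -1.   ]
twist 0 shift tool [0.0042 0.0005 0.0015] world [-0.0008  0.0014 -0.0043] | 0.005
```

View pics/w16.png

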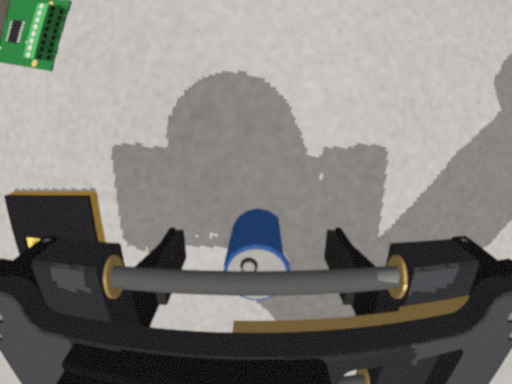

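Can is centred between the jaws. Lower 3 mm and grip.

Emit:
apply_moves([
  [0.002, 0, 0.001],
  [0.001, 0, 0],
  [0, 0, 0],
  [0, 0, 0],
  [0, 0, 0],
  [0, 0, 0],
  [0, 0, 0],
  [0, 0, 0],
  [0, 0, 0],
  [0, 0, 0],
  [0, 0, 0],
  [0, 0, 0],
], twist=[0, 0, 0, 0, 0, 0, 0, 0, 0, 0, 0, 0], claw=[1, 0, 0, 0, 0, 0, 0, 0, 0, 0, 0, 0])

```text
time_s: 23.2
tcp_pos: [0.4708, 0.1834, 0.0378]
ee_rot: [[0.026, -0.979, -0.204], [0.003, -0.204, 0.979], [-1.0, -0.026, -0.002]]
wrist_force: [-0.2, 0.5, -0.4]
gripper_width: 0.403
```

Run:
```python
from h import *
go([.477,-.405,.15],174)
```

```text
t 23.2 tcp [0.4708 0.1834 0.0378] jawyaw -168.22 w 0.403 F [-0.2  0.5 -0.4] J6 -29.7 xaxis [ 0.026  0.003 -1.   ]
twist 17.8 shift tool [-0.114  -0.0705 -0.5838] world [ 0.0062 -0.5884  0.1122] | 0.599
```

Emit:
apply_moves([
  [-0.006, 0, 0],
  [-0.014, 0, 0],
  [-0.02, 0, 0],
  [-0.022, 0, 0],
  [-0.02, 0, 0],
  [-0.02, 0, -0.01],
  [-0.01, -0.003, -0.02],
  [0, -0.004, -0.03],
  [0, -0.005, -0.036],
  [0, -0.005, -0.04],
  [0, -0.005, -0.04],
  [0, -0.005, -0.04],
], twist=[0, 0, 6, 6, 6, 0, 0, 0, 0, 0, 0, 0], claw=[0, 0, 0, 0, 0, 0, 0, 0, 0, 0, 0, 0])

```text
time_s: 24.4
tcp_pos: [0.4692, -0.0378, 0.1575]
ee_rot: [[0.031, -0.993, 0.112], [0.005, 0.112, 0.994], [-1.0, -0.03, 0.009]]
wrist_force: [0.6, 0.0, -1.3]
gripper_width: 0.403
```

Run:
```python
from h import *
go([.477,-.36,.13],174)
```

```text
t 24.4 tcp [ 0.4692 -0.0378  0.1575] jawyaw 173.57 w 0.403 F [ 0.6  0.  -1.3] J6 -21.9 xaxis [ 0.031  0.005 -1.   ]
twist -0.4 shift tool [ 0.026  -0.0406 -0.3199] world [ 0.0078 -0.3222 -0.0275] | 0.323
```

Emit:
apply_moves([
  [0, -0.005, -0.04],
  [0, -0.005, -0.04],
  [0, -0.005, -0.04],
  [0.002, -0.005, -0.04],
  [0.003, -0.005, -0.04],
  [0.004, -0.004, -0.034],
  [0.005, -0.004, -0.026],
  [0.004, -0.003, -0.018],
  [0.004, -0.002, -0.01],
  [0, -0.001, -0.004],
  [0, 0, 0],
], twist=[0, 0, 0, 0, 0, 0, 0, 0, 0, 0, 0], claw=[0, 0, 0, 0, 0, 0, 0, 0, 0, 0, 0])

```text
time_s: 25.5
tcp_pos: [0.4723, -0.3486, 0.1356]
ee_rot: [[0.034, -0.992, 0.119], [0.006, 0.119, 0.993], [-0.999, -0.033, 0.01]]
wrist_force: [-0.0, 0.4, -1.0]
gripper_width: 0.404
```

Run:
```python
from h import *
go([.477,-.4065,.07],174)
d=cap('wrist','w17')
m=yellow(d).astype(np.uint8); k,l,stt,ce=cv2.connectedComponentsWithStats(m)
for i in range(1,k):
    if stt[i,4]>200: print(ce[i],stt[i,4],rect(d,l==i,.010,True))
for q in imaging.regions_of('pad_capacitor',d)[:2]: print(q['p'],q['centre'],rect(d,q['mask'],.013,True))
```

```text
t 25.5 tcp [ 0.4723 -0.3486  0.1356] jawyaw 173.17 w 0.404 F [-0.   0.4 -1. ] J6 15.2 xaxis [ 0.034  0.006 -0.999]
twist -0.8 shift tool [ 0.0654 -0.0086 -0.0577] world [ 0.0047 -0.0579 -0.0656] | 0.088
0.59 [249.2, 128.1] (array([ 0.47653812, -0.41020268], dtype=float32), array([ 0.47757706, -0.40832251]), array([140.8,  96.7]), 79.8)
```

View pics/w17.png

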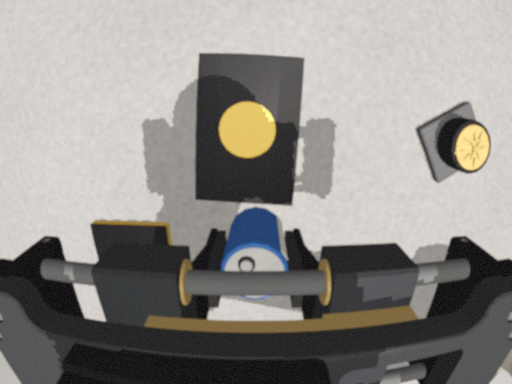

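Emit:
apply_moves([
  [0, -0.002, -0.01],
  [0, -0.003, -0.018],
  [0.005, -0.002, -0.016],
  [0.012, -0.001, -0.01],
  [0.015, 0, -0.004],
  [0.015, 0, 0],
  [0.01, 0, 0],
  [0.005, 0, 0],
  [0, 0, 0],
], twist=[0, 0, 0, 0, 0, 0, 0, 0, 0], claw=[0, 0, 0, 0, 0, 0, 0, 0, 0])

```text
time_s: 26.5
tcp_pos: [0.475, -0.4102, 0.0662]
ee_rot: [[0.031, -0.993, 0.117], [0.009, 0.117, 0.993], [-0.999, -0.03, 0.012]]
wrist_force: [0.1, -0.4, -1.8]
gripper_width: 0.4
```

Run:
```python
from h import *
go([.4775,-.4075,.0478])
d=cap('wrist','w18')
```

```text
t 26.5 tcp [ 0.475  -0.4102  0.0662] jawyaw 173.27 w 0.4 F [ 0.1 -0.4 -1.8] J6 21.1 xaxis [ 0.031  0.009 -0.999]
twist 0 shift tool [ 0.0185 -0.0016  0.0028] world [ 0.0025  0.0027 -0.0184] | 0.019
```

View pics/w18.png

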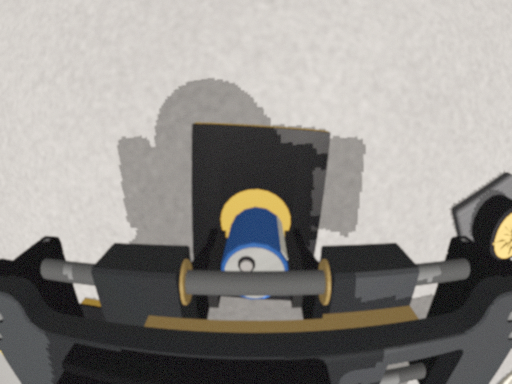

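Run:
```python
from h import *
d=imaging.capture('wrist')
a=plane(d,[(255.5,189)],.013,True);b=plane(d,[(256.5,208.5)],.0284,True)
R=st()['ee_rot'][:2,1:3];print(a,b,(b-a)@R)
```

```text
t 26.6 tcp [ 0.4757 -0.4105  0.0676] jawyaw 173.29 w 0.407 F [-0.9  0.6 -1.3] J6 21.1 xaxis [ 0.033  0.007 -0.999]
[[ 0.47403148 -0.43336648]] [[ 0.47396484 -0.42442594]] [[0.00110998 0.00887139]]
```

Emit:
apply_moves([
  [0.004, 0, 0],
  [0.006, 0, 0],
  [0.004, 0, 0],
  [0.002, 0, 0],
  [0.001, 0, 0],
  [0, 0, 0],
], twist=[0, 0, 0, 0, 0, 0], claw=[0, 0, 0, 0, 0, 0])

```text
time_s: 27.2
tcp_pos: [0.4779, -0.4106, 0.0517]
ee_rot: [[0.037, -0.993, 0.115], [0.005, 0.115, 0.993], [-0.999, -0.037, 0.009]]
wrist_force: [1.1, 0.4, 0.2]
gripper_width: 0.407
```

Emit:
apply_moves([
  [0.001, 0, 0],
  [0, 0, 0],
], twist=[0, 0], claw=[0, 0])

```text
time_s: 27.4
tcp_pos: [0.4781, -0.4107, 0.0508]
ee_rot: [[0.038, -0.993, 0.115], [0.005, 0.115, 0.993], [-0.999, -0.037, 0.009]]
wrist_force: [-0.3, -0.1, -1.0]
gripper_width: 0.405
```

Emit:
apply_moves([
  [0.001, 0, 0],
  [0.001, 0, 0],
  [0, 0, 0],
], twist=[0, 0, 0], claw=[0, 0, 0])

```text
time_s: 27.7
tcp_pos: [0.4783, -0.4108, 0.0489]
ee_rot: [[0.038, -0.993, 0.115], [0.004, 0.115, 0.993], [-0.999, -0.038, 0.009]]
wrist_force: [0.1, -0.1, -1.0]
gripper_width: 0.404
```

Run:
```python
from h import *
d=cap('wrist','w19');st()
a=d['pixels'][120:280,150:370,::-1];cv2.imwrite('pics/w19z.png',cv2.resize(a,(660,480),interpolation=cv2.INTER_NEAREST))
```

```text
t 27.75 tcp [ 0.4784 -0.4109  0.049 ] jawyaw 173.38 w 0.405 F [-0.4  0.2  0.4] J6 21.2 xaxis [ 0.038  0.004 -0.999]
```

View pics/w19z.png

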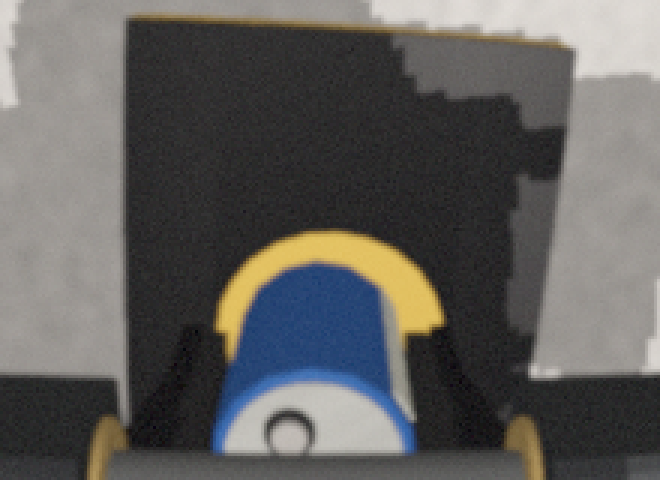

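Emit:
apply_moves([
  [0.001, 0.001, 0],
  [0.001, 0.001, 0],
  [0, 0, 0],
], twist=[0, 0, 0], claw=[0, 0, 0])

```text
time_s: 28.05
tcp_pos: [0.4776, -0.4109, 0.0482]
ee_rot: [[0.041, -0.993, 0.114], [0.003, 0.115, 0.993], [-0.999, -0.04, 0.008]]
wrist_force: [-0.0, 0.4, -0.7]
gripper_width: 0.406
```

Emit:
apply_moves([
  [0.001, 0, 0],
  [0.001, 0, 0],
  [0, 0, 0],
], twist=[0, 0, 0], claw=[0, 0, 0])

```text
time_s: 28.35
tcp_pos: [0.4776, -0.411, 0.0481]
ee_rot: [[0.041, -0.993, 0.114], [0.002, 0.114, 0.994], [-0.999, -0.04, 0.007]]
wrist_force: [0.5, -0.0, -0.8]
gripper_width: 0.405
```

Emit:
apply_moves([
  [0.002, 0, 0],
  [0.002, 0, 0],
], twist=[0, 0], claw=[0, 0])

```text
time_s: 28.55
tcp_pos: [0.4778, -0.4112, 0.0479]
ee_rot: [[0.04, -0.993, 0.112], [0.001, 0.112, 0.994], [-0.999, -0.04, 0.006]]
wrist_force: [-2.9, 4.6, 14.0]
gripper_width: 0.402
```

In contact (14 N). Release and rise.

Emit:
apply_moves([
  [-0.001, 0, 0],
  [0, 0, 0],
  [0, 0, 0],
  [0, 0, 0],
  [0, 0, 0],
  [0, 0, 0],
  [-0.005, 0, 0],
  [-0.015, 0, 0],
  [-0.025, 0, 0],
  [-0.03, 0, 0],
  [-0.03, 0, 0],
  [-0.02, 0, 0],
], twist=[0, 0, 0, 0, 0, 0, 0, 0, 0, 0, 0, 0], claw=[0, 0.6, 0.6, 0.6, 0.7, 0.7, 0.7, 0.7, 0.8, 1, 1, 1])

```text
time_s: 29.75
tcp_pos: [0.4701, -0.4105, 0.1733]
ee_rot: [[0.03, -0.993, 0.113], [0.006, 0.113, 0.994], [-1.0, -0.029, 0.01]]
wrist_force: [1.4, -0.3, 0.1]
gripper_width: 0.959
```

Run:
```python
from h import *
go([.6,.05,.2],87)
d=cap('wrist','w20')
```

```text
t 29.75 tcp [ 0.4701 -0.4105  0.1733] jawyaw 173.49 w 0.959 F [ 1.4 -0.3  0.1] J6 21.0 xaxis [ 0.03   0.006 -1.   ]
twist 86.5 shift tool [-0.0198  0.4669  0.1064] world [0.1299 0.4605 0.0267] | 0.479
```

View pics/w20.png

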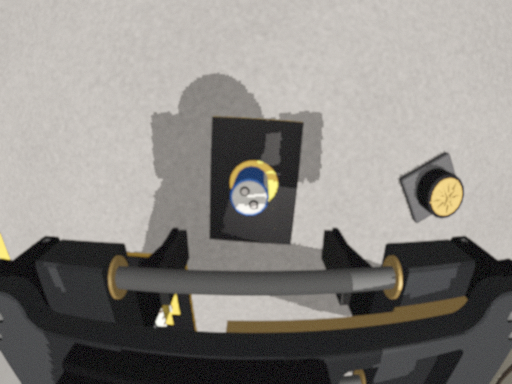

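Emit:
apply_moves([
  [-0.005, -0.003, 0.01],
  [-0.005, -0.006, 0.022],
  [-0.005, -0.01, 0.034],
  [0, -0.012, 0.042],
  [0, -0.012, 0.044],
  [0, -0.012, 0.044],
  [0, -0.012, 0.044],
  [0, -0.012, 0.044],
  [0, -0.012, 0.044],
  [0, -0.012, 0.042],
  [0, -0.01, 0.036],
  [0, -0.007, 0.026],
], twist=[0, 0, 0, 0, 0, 0, 0, 0, 0, 0, 0, 0], claw=[1, 1, 1, 1, 1, 1, 1, 1, 1, 1, 1, 1])

```text
time_s: 31.0
tcp_pos: [0.6413, 0.0238, 0.1959]
ee_rot: [[0.028, -0.993, 0.117], [0.003, 0.118, 0.993], [-1.0, -0.027, 0.006]]
wrist_force: [0.0, -0.1, -0.2]
gripper_width: 1.002
```

Run:
```python
from h import *
go([.648,.035,.17],174.5)
```

```text
t 31.0 tcp [0.6413 0.0238 0.1959] jawyaw 173.25 w 1.002 F [ 0.  -0.1 -0.2] J6 -23.6 xaxis [ 0.028  0.003 -1.   ]
twist -1.3 shift tool [ 0.0261 -0.0048  0.0116] world [ 0.0067  0.0112 -0.0259] | 0.029
```

Emit:
apply_moves([
  [0.01, -0.002, 0.005],
  [0.015, -0.003, 0.006],
  [0, 0, 0],
], twist=[0, 0, 0], claw=[0.5, 0.5, 0.5])

```text
time_s: 31.3
tcp_pos: [0.6477, 0.0396, 0.167]
ee_rot: [[0.024, -0.993, 0.112], [0.003, 0.112, 0.994], [-1.0, -0.023, 0.005]]
wrist_force: [-0.4, -0.4, 0.3]
gripper_width: 0.808
```

Run:
```python
from h import *
d=cap('wrist','w21');st()
a=d['pixels'][100:260,150:350,::-1];cv2.imwrite('pics/w21z.png',cv2.resize(a,(800,640)[:2] if 0 else (750,600),interpolation=cv2.INTER_NEAREST))
for q in imaging.regions_of('board_center',d)[:2]: print(q['p'],q['centre'],rect(d,q['mask'],.002,True))
```

```text
t 31.35 tcp [0.648  0.039  0.1682] jawyaw 173.54 w 0.765 F [ 0.5 -0.7  0.8] J6 -24.5 xaxis [ 0.025  0.003 -1.   ]
0.75 [234.9, 202.1] (array([0.6747698 , 0.06336434], dtype=float32), array([0.67633661, 0.0648718 ]), array([57., 72.]), 83.9)
```

View pics/w21.png

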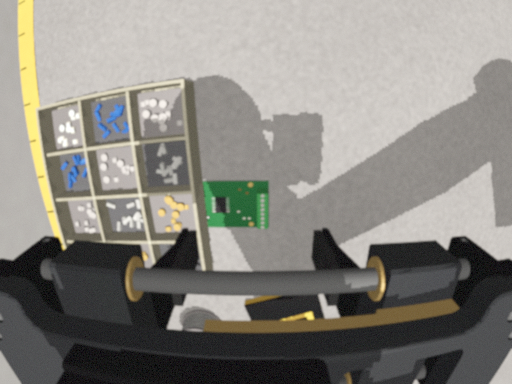

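View pics/w21z.png

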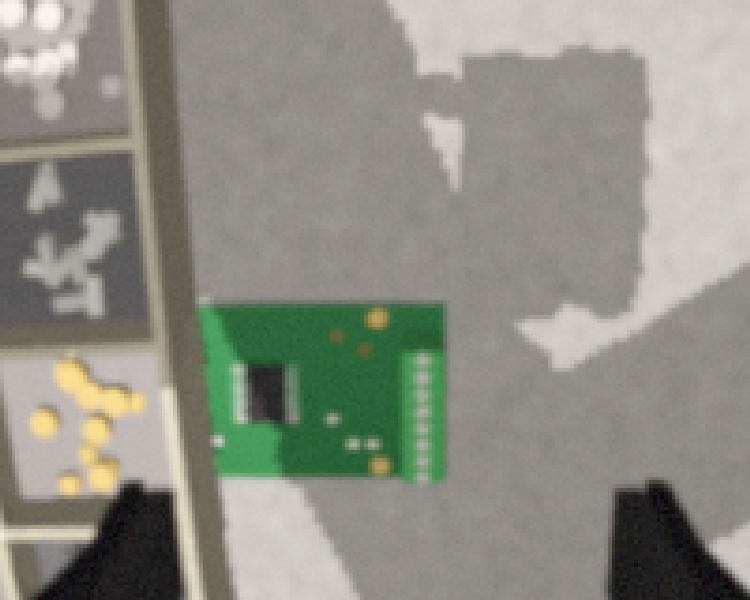

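Run:
```python
from h import *
d=imaging.capture('wrist')
f=lambda c,z:plane(d,np.array(c)/3.75+[149.6,99.6],z,True)
b=f([(403,350),(445,350),(443,484),(404,484)],.024);print(b.round(4),b.mean(0))
e=f([(446,302),(222,476),(402,478),(205,302)],.002);print(e.round(4))
for v in (b[3]-b[0],b[2]-b[1],b[1]-b[0],e[3]-e[0],e[1]-e[2]): print(np.linalg.norm(v),np.degrees(np.arctan2(v[1],v[0])))
go([*b.mean(0),.07],173.5)
```

```text
[[0.6515 0.0466]
 [0.64   0.0479]
 [0.6445 0.088 ]
 [0.6557 0.0868]] [0.64792665 0.06733465]
[[0.6386 0.0402]
 [0.7136 0.0885]
 [0.6576 0.0946]
 [0.7095 0.0324]]
0.04042203409700522 84.04844677256868
0.040406579461767705 83.55735179292624
0.011571963582396212 173.9901794002569
0.07131398417182946 -6.209530668341347
0.056274973248601715 -6.171703327346136
t 31.45 tcp [0.649  0.0383 0.1704] jawyaw 173.5 w 0.678 F [-0.1 -0.7 -0.6] J6 -24.5 xaxis [ 0.029  0.003 -1.   ]
twist 0.0 shift tool [0.1004 0.0073 0.0281] world [-0.0011  0.029  -0.1004] | 0.104
```

Emit:
apply_moves([
  [0.005, 0.001, 0.008],
  [0.012, 0.002, 0.011],
  [0.018, 0.002, 0.009],
  [0.02, 0.001, 0],
  [0.02, 0, 0],
  [0.015, 0, 0],
  [0.01, 0, 0],
  [0.004, 0, 0],
  [0, 0, 0],
], twist=[0, 0, 0, 0, 0, 0, 0, 0, 0], claw=[0.5, 0.5, 0.5, 0.5, 0.5, 0.5, 0.5, 0.5, 0.5])

```text
time_s: 32.35
tcp_pos: [0.6492, 0.0689, 0.062]
ee_rot: [[0.034, -0.992, 0.118], [0.005, 0.118, 0.993], [-0.999, -0.033, 0.009]]
wrist_force: [-0.1, 0.3, 0.1]
gripper_width: 0.5
```

Run:
```python
from h import *
d=cap('wrist','w22');go([.648,.0673,.022],173.8)
```

```text
t 32.4 tcp [0.6494 0.069  0.0624] jawyaw 173.22 w 0.501 F [-0.5  0.1  0.1] J6 -27.6 xaxis [ 0.034  0.005 -0.999]
twist -0.6 shift tool [ 0.0403  0.0026 -0.0022] world [-0.0014 -0.0017 -0.0404] | 0.04
```

View pics/w22.png

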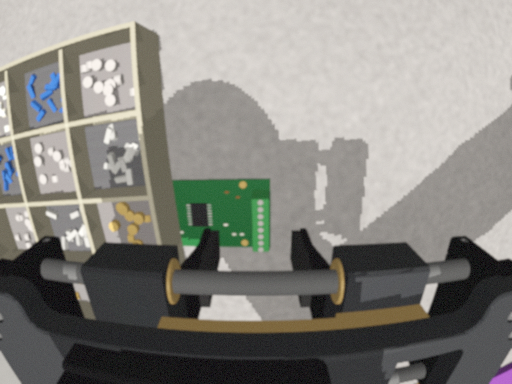

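Emit:
apply_moves([
  [-0.01, 0, 0],
  [-0.015, 0, 0],
  [-0.01, 0, 0],
  [0, 0, 0],
  [0, 0, 0],
  [0, 0, 0],
  [0, 0, 0],
  [0, 0, 0],
  [0, 0, 0],
  [0, 0, 0],
  [0, 0, 0],
  [0, 0, 0],
], twist=[-4, -8, -8, -8, -8, -8.5, -8.5, -8.5, -8.5, -8.5, -8, -4], claw=[0.7, 0.7, 0.75, 0.75, 0.75, 0.75, 0.75, 0.75, 0.75, 0.75, 0.75, 0.75])

```text
time_s: 33.6
tcp_pos: [0.655, 0.0702, 0.1139]
ee_rot: [[0.059, -0.066, -0.996], [0.012, -0.998, 0.067], [-0.998, -0.016, -0.058]]
wrist_force: [-0.3, -0.2, 0.7]
gripper_width: 0.748
```

Run:
```python
from h import *
d=cap('wrist','w23');go([.648,.0673,.06],83.8)
```

```text
t 33.65 tcp [0.6552 0.0703 0.1141] jawyaw -93.74 w 0.749 F [0.6 0.  0.2] J6 65.4 xaxis [ 0.06   0.012 -0.998]
twist 2.5 shift tool [0.0536 0.0048 0.01  ] world [-0.0072 -0.003  -0.0541] | 0.055
```

View pics/w23.png

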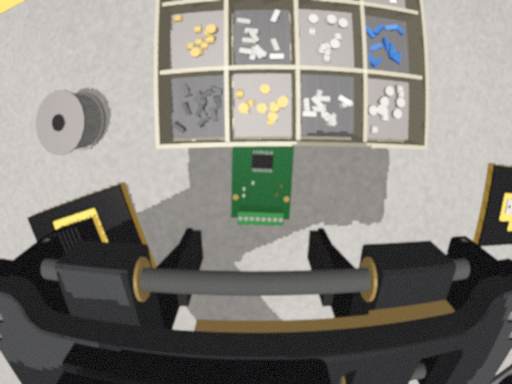

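Emit:
apply_moves([
  [-0.03, 0, 0.03],
  [-0.04, 0, 0.03],
  [-0.04, 0, 0.03],
  [0, 0, 0],
], twist=[1.2, 1.2, 0, 0], claw=[0.75, 0.75, 0.75, 0.75])

```text
time_s: 34.05
tcp_pos: [0.5575, 0.0769, 0.2211]
ee_rot: [[0.059, -0.116, -0.992], [0.011, -0.993, 0.117], [-0.998, -0.018, -0.057]]
wrist_force: [0.4, -0.6, 0.4]
gripper_width: 0.754
```

Run:
```python
from h import *
st()
```

```text
t 34.05 tcp [0.5575 0.0769 0.2211] jawyaw -96.65 w 0.754 F [ 0.4 -0.6  0.4] J6 58.0 xaxis [ 0.059  0.011 -0.998]
```

Run:
```python
from h import *
go([.648,.0673,.10],83.8)
```

```text
t 34.05 tcp [0.5575 0.0769 0.2211] jawyaw -96.65 w 0.754 F [ 0.4 -0.6  0.4] J6 58.0 xaxis [ 0.059  0.011 -0.998]
twist -0.4 shift tool [ 0.1261  0.0019 -0.0839] world [ 0.0905 -0.0096 -0.1211] | 0.151
```

Emit:
apply_moves([
  [0.008, 0, -0.006],
  [0.014, 0, -0.01],
  [0.014, 0, -0.01],
  [0.014, 0, -0.01],
  [0.014, 0, -0.01],
  [0.014, 0.001, -0.01],
  [0.014, 0.001, -0.01],
  [0.014, 0, -0.008],
  [0.012, 0, -0.006],
  [0.006, 0, -0.003],
  [0, 0, 0],
], twist=[0, 0, 0, 0, 0, 0, 0, 0, 0, 0, 0], claw=[0.75, 0.75, 0.75, 0.75, 0.75, 0.75, 0.75, 0.75, 0.75, 0.75, 0.75])

```text
time_s: 35.15
tcp_pos: [0.6533, 0.0601, 0.0703]
ee_rot: [[0.032, -0.128, -0.991], [0.003, -0.992, 0.128], [-0.999, -0.007, -0.031]]
wrist_force: [-0.7, 0.2, -0.6]
gripper_width: 0.751
```

Run:
```python
from h import *
d=cap('wrist','w24');go([.648,.0673,.022],83.8)
```

```text
t 35.2 tcp [0.653  0.0602 0.0707] jawyaw -97.35 w 0.753 F [ 0.4 -0.1 -0.9] J6 62.6 xaxis [ 0.032  0.003 -0.999]
twist -1.2 shift tool [ 0.0485 -0.0062  0.0073] world [-0.005   0.0071 -0.0487] | 0.049
```

View pics/w24.png

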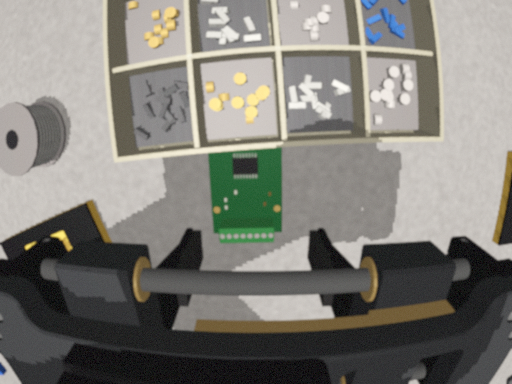

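Emit:
apply_moves([
  [0.004, -0.003, 0.004],
  [0.006, -0.003, 0.003],
  [0.008, 0, 0],
  [0.008, 0, 0],
  [0.007, 0, 0],
  [0.004, 0, 0],
  [0, 0, 0],
], twist=[-1.2, 0, 0, 0, 0, 0, 0], claw=[0.75, 0.75, 0.75, 0.75, 0.75, 0.75, 0.75])

```text
time_s: 35.9
tcp_pos: [0.6477, 0.0684, 0.0321]
ee_rot: [[0.035, -0.104, -0.994], [0.004, -0.995, 0.104], [-0.999, -0.007, -0.034]]
wrist_force: [-0.2, -0.5, 0.0]
gripper_width: 0.75
```

Run:
```python
from h import *
d=cap('wrist','w25');go([.648,.0673,.022],83.8)
```

```text
t 35.95 tcp [0.6479 0.0684 0.0324] jawyaw -95.98 w 0.747 F [ 0.   0.1 -0.4] J6 63.0 xaxis [ 0.035  0.004 -0.999]
twist 0.2 shift tool [0.0104 0.0012 0.0001] world [ 0.0001 -0.0011 -0.0104] | 0.01
```

View pics/w25.png

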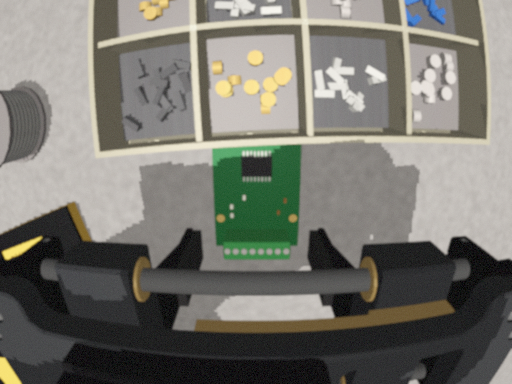

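Emit:
apply_moves([
  [0.004, 0.0005, 0],
  [0.004, 0.0005, 0],
  [0.002, 0, 0],
  [0, 0, 0],
  [0, 0, 0],
  [0, 0, 0],
  [0, 0, 0],
  [0, 0, 0],
  [0, 0, 0],
  [0, 0, 0],
], twist=[0, 0, 0, 0, 0, 0, 0, 0, 0, 0], claw=[0.75, 0.75, 0.75, 0.4, 0.4, 0.4, 0.4, 0.4, 0.4, 0.4])

```text
time_s: 36.95
tcp_pos: [0.649, 0.0674, 0.0226]
ee_rot: [[0.037, -0.104, -0.994], [0.004, -0.994, 0.105], [-0.999, -0.008, -0.037]]
wrist_force: [-0.7, -0.1, -0.4]
gripper_width: 0.454
```

Run:
```python
from h import *
s=st();R=s['ee_rot'];a=np.radians(-6.2+180);D=np.array([np.cos(a),np.sin(a),0])*.05;print(R.T@D)
```

```text
t 36.95 tcp [0.649  0.0674 0.0226] jawyaw -96.0 w 0.454 F [-0.7 -0.1 -0.4] J6 63.1 xaxis [ 0.037  0.004 -0.999]
[-0.00183113 -0.00017763  0.04996614]
```

Emit:
apply_moves([
  [0, 0, 0.003],
  [-0.0002, 0, 0.006],
  [-0.0002, 0, 0.006],
  [0, 0, 0.003],
], twist=[0, 0, 0, 0], claw=[0, 0, 0, 0])

```text
time_s: 37.35
tcp_pos: [0.6303, 0.0695, 0.0226]
ee_rot: [[0.039, -0.104, -0.994], [0.005, -0.995, 0.105], [-0.999, -0.009, -0.038]]
wrist_force: [0.3, -0.2, -0.6]
gripper_width: 0.454
```

Run:
```python
from h import *
d=cap('wrist','w26');st()
```

```text
t 37.4 tcp [0.6299 0.0695 0.0226] jawyaw -95.99 w 0.457 F [-1.7 -0.2  0.2] J6 62.2 xaxis [ 0.038  0.005 -0.999]
```

View pics/w26.png

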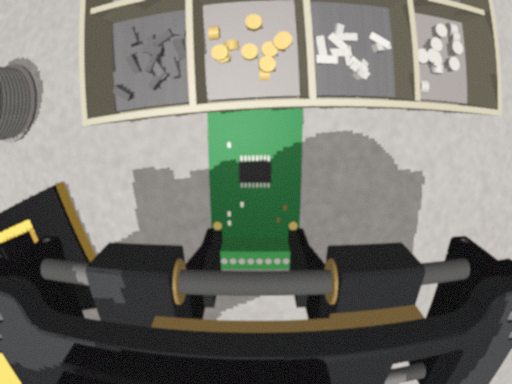

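Working; level, low force. Continue drawing it out.

Emit:
apply_moves([
  [0, 0, 0.004],
  [-0.0002, 0, 0.006],
  [-0.0002, 0, 0.006],
  [-0.0002, 0, 0.006],
  [-0.0002, 0, 0.006],
  [0, 0, 0.004],
  [0, 0, 0.003],
], twist=[0, 0, 0, 0, 0, 0, 0], claw=[0, 0, 0, 0, 0, 0, 0])

```text
time_s: 38.1
tcp_pos: [0.5924, 0.0737, 0.0226]
ee_rot: [[0.039, -0.104, -0.994], [0.005, -0.995, 0.104], [-0.999, -0.009, -0.039]]
wrist_force: [-0.6, 0.0, 0.6]
gripper_width: 0.457
```

Run:
```python
from h import *
d=cap('wrist','w27');st()
```

```text
t 38.15 tcp [0.592  0.0737 0.0226] jawyaw -95.96 w 0.454 F [-1.9  1.   1. ] J6 60.3 xaxis [ 0.039  0.005 -0.999]
```

View pics/w27.png

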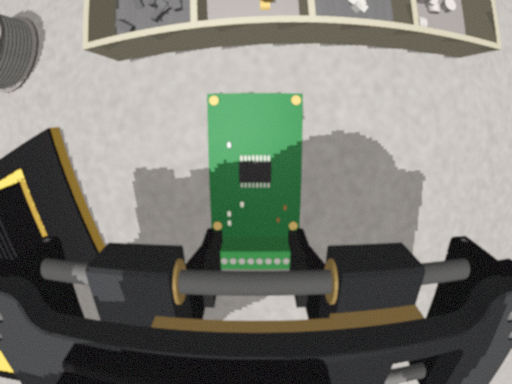

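Emit:
apply_moves([
  [-0.005, 0, 0],
  [-0.012, 0, 0],
  [-0.016, 0, 0],
  [-0.018, 0, 0],
  [-0.018, 0, 0],
  [-0.018, 0, 0],
  [-0.012, 0, 0],
  [-0.005, 0, 0],
  [0, 0, 0],
], twist=[0, 0, 0, 4, 8, 8, 8, 8, 4], claw=[0, 0, 0, 0, 0, 0, 0, 0, 0])

```text
time_s: 39.05
tcp_pos: [0.5877, 0.0725, 0.1364]
ee_rot: [[0.04, -0.739, -0.673], [0.005, -0.673, 0.74], [-0.999, -0.033, -0.023]]
wrist_force: [0.2, -0.3, -0.0]
gripper_width: 0.454
```

Run:
```python
from h import *
d=cap('wrist','w28');go([.458,.4436,.12],9.3)
```

```text
t 39.1 tcp [0.5877 0.0725 0.1363] jawyaw -137.73 w 0.455 F [-0.2  0.  -0.7] J6 18.8 xaxis [ 0.04   0.005 -0.999]
twist 33.0 shift tool [0.0131 0.0688 0.3872] world [-0.1297  0.3711 -0.0163] | 0.393
```

View pics/w28.png

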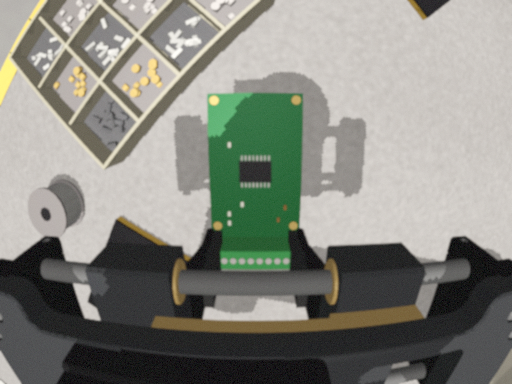

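Emit:
apply_moves([
  [0, 0, 0],
  [0, 0, 0],
  [0, 0, 0],
  [0, 0, 0],
  [0, 0.002, 0.012],
  [0, 0.004, 0.022],
  [0, 0.006, 0.032],
  [0, 0.007, 0.038],
  [0, 0.007, 0.04],
  [0, 0.007, 0.04],
  [0, 0.007, 0.04],
  [0, 0.007, 0.036],
], twist=[8.2, 8.3, 8.3, 8.2, 0, 0, 0, 0, 0, 0, 0, 0], claw=[0, 0, 0, 0, 0, 0, 0, 0, 0, 0, 0, 0])

```text
time_s: 40.3
tcp_pos: [0.4966, 0.3303, 0.1396]
ee_rot: [[0.042, -0.985, -0.168], [0.008, -0.168, 0.986], [-0.999, -0.043, 0.001]]
wrist_force: [0.7, -0.0, -0.3]
gripper_width: 0.456
```

Run:
```python
from h import *
go([.458,.4436,.12],9.3)
```

```text
t 40.3 tcp [0.4966 0.3303 0.1396] jawyaw -170.31 w 0.456 F [ 0.7 -0.  -0.3] J6 -41.5 xaxis [ 0.042  0.008 -0.999]
twist 0.4 shift tool [0.0189 0.0206 0.118 ] world [-0.0386  0.1133 -0.0196] | 0.121
```

Emit:
apply_moves([
  [0, 0.004, 0.028],
  [0, 0.005, 0.03],
  [0, 0.004, 0.026],
  [0, 0.003, 0.018],
  [0, 0.002, 0.008],
  [0, 0, 0],
  [0, 0, 0],
], twist=[0, 0, 0, 0, 0, 0, 0], claw=[0, 0, 0, 0, 0, 0, 0])

```text
time_s: 41.0
tcp_pos: [0.4519, 0.4463, 0.14]
ee_rot: [[0.042, -0.979, -0.199], [0.009, -0.198, 0.98], [-0.999, -0.043, 0.001]]
wrist_force: [0.7, 0.0, 0.3]
gripper_width: 0.456
```

Run:
```python
from h import *
go([.458,.4436,.07],9.3)
d=cap('wrist','w29')
```

```text
t 41.0 tcp [0.4519 0.4463 0.14  ] jawyaw -168.55 w 0.456 F [0.7 0.  0.3] J6 -50.0 xaxis [ 0.042  0.009 -0.999]
twist 2.1 shift tool [ 0.0702 -0.0025 -0.0038] world [ 0.0061 -0.0027 -0.07  ] | 0.07
```

View pics/w29.png

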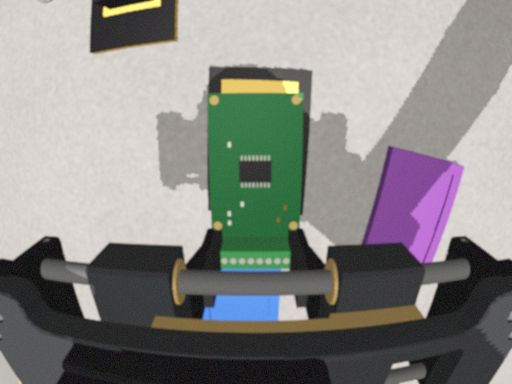

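Run:
```python
from h import *
d=imaging.capture('wrist')
e=plane(d,[(210,67.5),(311,71.5)],.013,True)
v=e[1]-e[0];n=np.linalg.norm(v);v/=n;nn=np.array([v[1],-v[0]]);nn=nn if nn[1]>0 else -nn
print(e,n,'yaw',np.degrees(np.arctan2(-v[1],-v[0])),'centre',e.mean(0)+nn*.07)
```

```text
[[0.52143017 0.33968234]
 [0.43030034 0.32517031]] 0.09227808605952219 yaw 9.048125757544565 centre [0.46485677 0.40155529]
```

Emit:
apply_moves([
  [0, 0, 0],
  [0.006, -0.001, -0.002],
  [0.012, -0.001, -0.001],
  [0.014, 0, 0],
  [0.014, 0, 0],
  [0.014, 0, 0],
  [0.01, 0, 0],
  [0.005, 0, 0],
  [0, 0, 0],
], twist=[2.2, 0, 0, 0, 0, 0, 0, 0, 0], claw=[0, 0, 0, 0, 0, 0, 0, 0, 0])

```text
time_s: 42.0
tcp_pos: [0.4608, 0.4364, 0.0579]
ee_rot: [[0.04, -0.987, -0.155], [0.005, -0.155, 0.988], [-0.999, -0.04, -0.001]]
wrist_force: [0.7, -0.1, -1.3]
gripper_width: 0.457
```

Run:
```python
from h import *
go([.458,.4436,.033],9.3)
d=cap('wrist','w30')
```

```text
t 42.0 tcp [0.4608 0.4364 0.0579] jawyaw -171.1 w 0.457 F [ 0.7 -0.1 -1.3] J6 -51.8 xaxis [ 0.04   0.005 -0.999]
twist -0.4 shift tool [0.0248 0.0026 0.0076] world [-0.0028  0.0072 -0.0249] | 0.026
```

View pics/w30.png

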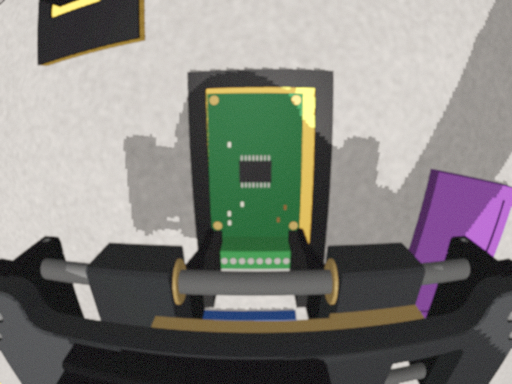

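Emit:
apply_moves([
  [0.002, 0.001, 0.003],
  [0.003, 0.001, 0.003],
  [0.003, 0.001, 0.001],
  [0.002, 0, 0],
  [0, 0, 0],
], twist=[0, 0, 0, 0, 0], claw=[0, 0, 0, 0, 0])

```text
time_s: 42.55
tcp_pos: [0.4577, 0.4454, 0.0497]
ee_rot: [[0.043, -0.987, -0.156], [0.01, -0.156, 0.988], [-0.999, -0.044, 0.003]]
wrist_force: [-0.4, -0.3, -1.0]
gripper_width: 0.453
```

Run:
```python
from h import *
go([.458,.4436,.033],9.3)
d=cap('wrist','w31')
```

```text
t 42.55 tcp [0.4577 0.4454 0.0497] jawyaw -171.04 w 0.453 F [-0.4 -0.3 -1. ] J6 -52.5 xaxis [ 0.043  0.01  -0.999]
twist -0.3 shift tool [ 0.0167  0.0007 -0.0019] world [ 0.0003 -0.0018 -0.0167] | 0.017
```

View pics/w31.png

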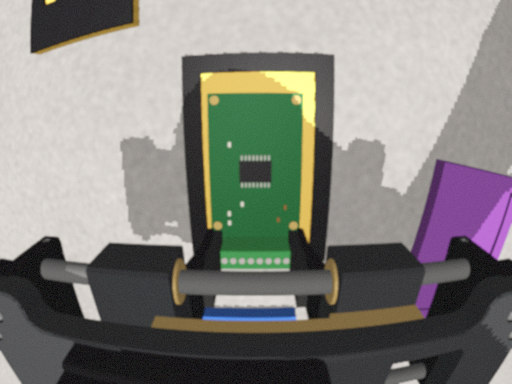

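Emit:
apply_moves([
  [0.003, 0, -0.001],
  [0.004, 0, -0.001],
  [0.003, 0, 0],
  [0.002, 0, 0],
  [0.001, 0, 0],
  [0, 0, 0],
], twist=[0, 0, 0, 0, 0, 0], claw=[0, 0, 0, 0, 0, 0])

```text
time_s: 43.2
tcp_pos: [0.4589, 0.4435, 0.0362]
ee_rot: [[0.043, -0.987, -0.156], [0.01, -0.155, 0.988], [-0.999, -0.045, 0.003]]
wrist_force: [0.1, -0.0, 0.5]
gripper_width: 0.46
```

Emit:
apply_moves([
  [0.001, 0, 0],
  [0.001, 0, 0],
], twist=[0, 0], claw=[0, 0])

```text
time_s: 43.4
tcp_pos: [0.459, 0.4437, 0.0348]
ee_rot: [[0.044, -0.987, -0.156], [0.01, -0.155, 0.988], [-0.999, -0.045, 0.004]]
wrist_force: [-1.4, -0.2, 2.4]
gripper_width: 0.453
```

Emit:
apply_moves([
  [0.001, 0, 0],
  [0.001, 0, 0],
], twist=[0, 0], claw=[0, 0])

```text
time_s: 43.6
tcp_pos: [0.4592, 0.444, 0.0334]
ee_rot: [[0.044, -0.987, -0.156], [0.011, -0.156, 0.988], [-0.999, -0.045, 0.004]]
wrist_force: [-1.6, -0.7, 4.6]
gripper_width: 0.452
```

Run:
```python
from h import *
d=cap('wrist','w32');st()
```

```text
t 43.65 tcp [0.4592 0.444  0.0334] jawyaw -171.03 w 0.458 F [-1.5  0.1  3.6] J6 -52.5 xaxis [ 0.044  0.011 -0.999]
```

View pics/w32.png

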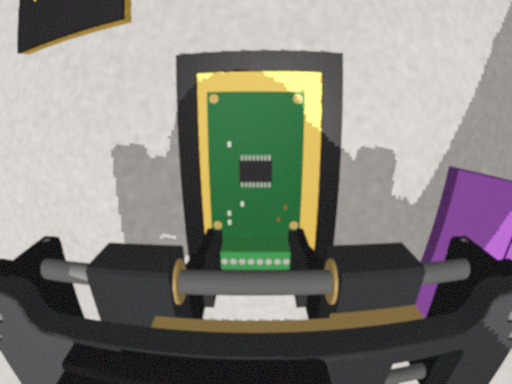

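Run:
```python
from h import *
d=imaging.capture('wrist')
a=plane(d,[(198,73),(322,73)],.013,True);b=plane(d,[(208.5,92.5),(302.5,92.5)],.012,True)
R=st()['ee_rot'][:2,1:3];print((b-a)@R,np.linalg.norm(a[1]-a[0]),np.linalg.norm(b[1]-b[0]))
```

```text
t 43.7 tcp [0.4592 0.444  0.0334] jawyaw -171.03 w 0.455 F [-0.1 -0.3  2.8] J6 -52.5 xaxis [ 0.044  0.011 -0.999]
[[ 0.00576894  0.01153788]
 [-0.01078582  0.01159043]] 0.06955179257612977 0.05298008323680168
```

Emit:
apply_moves([
  [-0.001, 0.001, -0.0015],
  [0, 0.001, -0.0015],
  [0.0005, 0, 0],
  [0, 0, 0],
], twist=[0, 0, 0, 0], claw=[0, 0, 0, 0])

```text
time_s: 44.1
tcp_pos: [0.4584, 0.4417, 0.0342]
ee_rot: [[0.046, -0.987, -0.157], [0.014, -0.156, 0.988], [-0.999, -0.048, 0.007]]
wrist_force: [0.3, 1.8, 1.1]
gripper_width: 0.456
```

Emit:
apply_moves([
  [0, 0, 0],
  [0, 0, 0],
  [0, 0, 0],
  [0, 0, 0],
  [0, 0, 0],
  [-0.004, 0, 0],
  [-0.01, 0, 0],
  [-0.02, 0, 0],
  [-0.03, 0, 0],
  [-0.03, 0, 0],
  [-0.03, 0, 0],
  [-0.03, 0, 0],
], twist=[0, 0, 0, 0, 0, 0, 0, 0, 0, 0, 0, 0], claw=[0.6, 0.6, 0.6, 0.6, 0.6, 0.65, 0.65, 0.7, 0.8, 0.8, 0.8, 0.8])

```text
time_s: 45.3
tcp_pos: [0.4494, 0.4362, 0.1908]
ee_rot: [[0.039, -0.987, -0.155], [0.004, -0.155, 0.988], [-0.999, -0.039, -0.003]]
wrist_force: [-0.0, 0.7, 0.3]
gripper_width: 0.796
```

Run:
```python
from h import *
d=cap('wrist','w33');st()
```

```text
t 45.35 tcp [0.4515 0.4386 0.1976] jawyaw -170.99 w 0.797 F [-0.3  0.9  4.4] J6 -51.9 xaxis [ 0.047  0.012 -0.999]
```

View pics/w33.png

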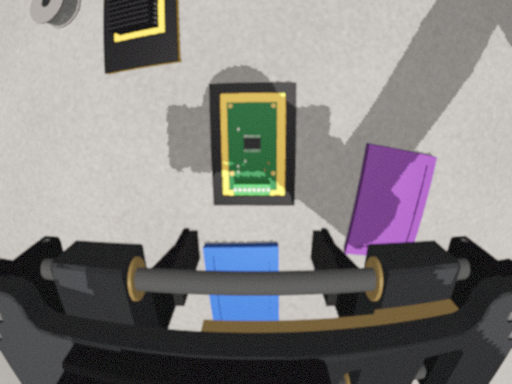

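Run:
```python
from h import *
d=cap('top','top1');e=cap('side','side1')
a=d['pixels'][110:290,90:430,::-1];cv2.imwrite('pics/top1z.png',cv2.resize(a,(800,424),interpolation=cv2.INTER_NEAREST))
a=e['pixels'][80:330,130:380,::-1];cv2.imwrite('pics/side1z.png',cv2.resize(a,(600,600),interpolation=cv2.INTER_NEAREST))
for n,z in (('case',.02),('flux_jar',.025)):
  for nm,q0 in (('top',d),('side',e)):
    for q in imaging.regions_of(n,q0)[:1]: print(n,nm,q['p'],rect(q0,q['mask'],z))
o=cv2.imread('pics/side0.png');print('side diff case/jar',np.abs(o[100:190,145:262].astype(int)-e['pixels'][100:190,145:262,::-1]).max(2).__gt__(40).sum())
```

```text
case top 0.62 (array([0.8019358 , 0.02905978], dtype=float32), array([0.80349426, 0.02886921]), array([227.1, 200.2]), 87.5)
case side 0.71 (array([0.8105318 , 0.01618073], dtype=float32), array([0.81502832, 0.01700243]), array([289.8, 130.5]), 49.5)
flux_jar top 0.49 (array([ 0.76422006, -0.2740566 ], dtype=float32), array([ 0.76411115, -0.27431613]), array([44.9, 65.8]), 54.8)
flux_jar side 0.79 (array([ 0.76620835, -0.27704924], dtype=float32), array([ 0.76569983, -0.27722668]), array([ 48. , 113.7]), 32.5)
side diff case/jar 2734
```

View pics/top1z.png

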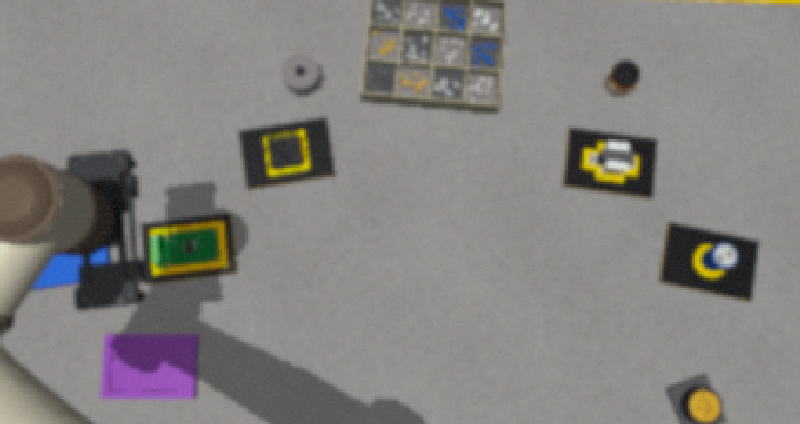

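View pics/side1z.png

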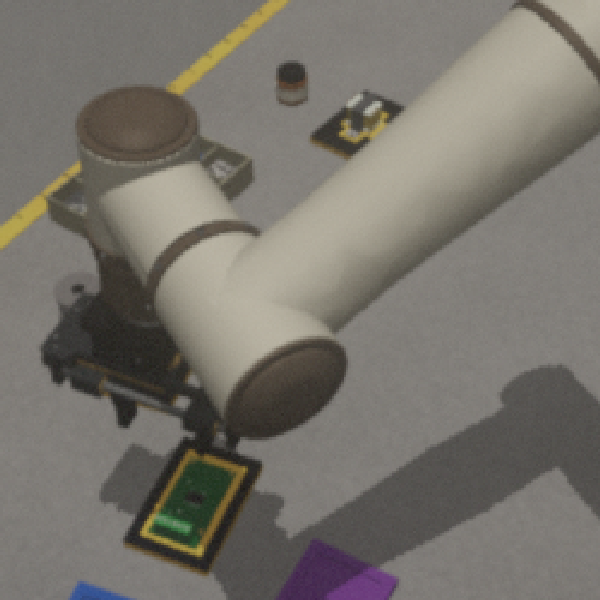

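Run:
```python
from h import *
d=imaging.capture('top')
pads=dict(transformer_center=((.6285,-.2568),.030),capacitor_center=((.477,-.4075),.0375),heatsink_center=((.6225,.2575),.026),board_center=((.465,.4015),.012))
for n,(c,z) in pads.items():
  for q in imaging.regions_of(n,d)[:3]:
    p=plane(d,[q['centre']],z)[0]; r_=rect(d,q['mask'],z); print(n,round(q['p'],2),q['centre'],p.round(4),r_[0].round(4),r_[1].round(4),r_[2:],'err',(r_[1]-c).round(4))
print('can top',plane(d,[(90+725*.425-.3,110+254*.4245-.3)],.065))
print([proj(d,[.477,-.4075,z]).round(1) for z in (.010,.0375,.065)])
print([proj(d,[.6285,-.2568,z]).round(1) for z in (.010,.03,.05)])
a=d['pixels'][165:240,325:420,::-1];cv2.imwrite('pics/top2z.png',cv2.resize(a,(760,600),interpolation=cv2.INTER_NEAREST))
```

```text
transformer_center 0.55 [347.7, 174.5] [ 0.6375 -0.2465] [ 0.6312 -0.2548] [ 0.6298 -0.2513] (array([51. , 66.1]), 25.3) err [0.0013 0.0055]
heatsink_center 0.68 [209.4, 174.6] [0.6175 0.2633] [0.6213 0.2597] [0.6214 0.2596] (array([54.2, 52.1]), 13.2) err [-0.0011  0.0021]
board_center 0.83 [166.9, 213.7] [0.4679 0.4102] [0.4668 0.4051] [0.4669 0.4058] (array([ 57., 103.]), 8.1) err [0.0019 0.0043]
can top [[ 0.47990683 -0.4102511 ]]
[array([[391.2, 220.3]]), array([[394.1, 219.3]]), array([[397.1, 218.3]])]
[array([[349.1, 178.3]]), array([[350.5, 177. ]]), array([[352. , 175.6]])]
```

View pics/top2z.png

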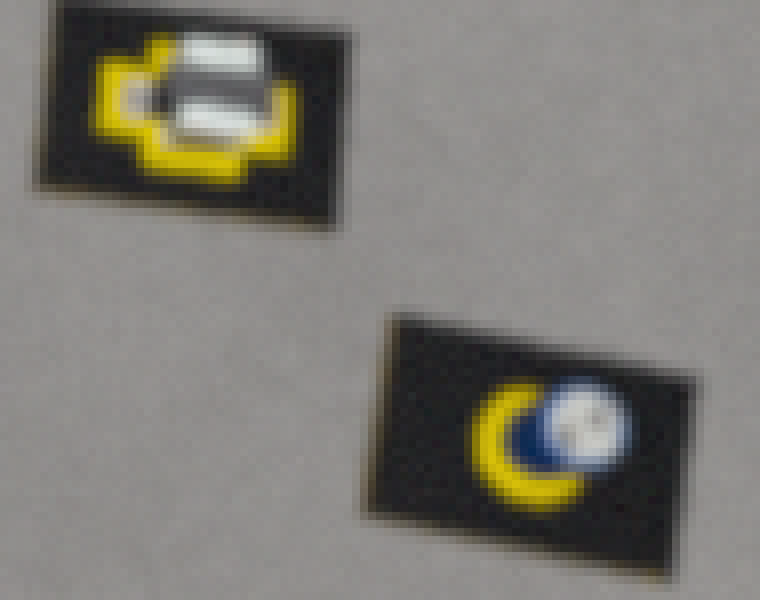

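Run:
```python
from h import *
st();print(job.finish_job())
```

```text
t 45.9 tcp [0.4494 0.4362 0.1877] jawyaw -171.07 w 0.801 F [ 0.1 -0.2 -0.2] J6 -51.9 xaxis [ 0.038  0.002 -0.999]
the job is handed in; nothing more can be done
None
```

All four parts are in their own foam inserts, and I handed the job in at about 46 s of the 115 s allowed. Each was lowered until the wrist force showed it touching the floor, then released. I drew the board out level by about 57 mm, with wrist forces no higher than about 2 N, before lifting it.

- **Part positions:** The last top-camera check put the transformer, capacitor, heat sink and board all within about 5 mm of their cut-out centres and in line with them. The limit is 12 mm.
- **Transformer reading:** The network's mask gave a y error of 5.5 mm. The centre of the core's top face, read by hand in the same picture, fell within half a pixel (1–2 mm) of where it should be.
- **Capacitor:** The network did not report it in that last picture. I read its top face by hand, about 4 mm off centre.
- **Case and flux jar:** From the top camera both are within about 2 mm of where they started. In the side view the arm hid part of the case, so that view could not confirm it.
- **Flatness:** I judged this only from the contact forces and the pictures; it was not measured. The tool leaned up to about 0.05 rad when the parts were set down, and they settled flat on release.
- **At hand-in:** The gripper was clear of everything at about 0.19 m.

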